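# Put the loose bolts away in the locking tray cabinet

## Task

Put away the loose big bolts: pull the drop-front of the small grey bench cabinet down flat and flip the red cam lever over to free the tray, draw the tray fully out and flip the lever back to lock it there, and then lay every bolt in the tray. When all are in, free the tray with the lever, slide it fully home, lock it again and push the front back up shut, leaving the other things on the bench where they are.

Things in the scene. Friction and masses are not known exactly. Their poses are not given: they have to be found in the camera images.
- cabinet_base (a point): small steel cabinet on the bench, grey: 190 deep (its x), 250 wide (its y), roof top 116 above the bench. This point is the centre of its underside on the bench; its front faces its own -x, which points roughly to the robot's right. Fixed, but stands differently each time. A slot in the roof lets the tray's stem through. All cabinet, tray and front frames are parallel when the front is shut.
- tray (a joint): slide of the tray in m: 0 = fully home in the cabinet, 0.13 = fully out at its stop, towards the cabinet's -x. Rubs with about 2 N when free; held with some tens of N while the cam lever is locked. It strikes a shut front.
- tray_floor (a point): centre of the inner floor of the green tray (moves with it; home: 41 above the bench, at the cabinet's centre). Axes as the cabinet's. Inside the tray is 160 (x) by 212 (y), walls 5 thick and rising 32 above this floor. Fully out, the part from x -80 to +30 of this point is clear of the roof, and the saddle with lever and pull stands at x +52 to +88, over the roof.
- tray_pull (a point): middle of the upper part of the black upright pull fin on the saddle, that moves with the tray: 14 thick (along the slide, x), 30 wide (y), 48 tall. This point is 20 below its top and 153.5 above the bench. Axes as the cabinet's.
- cam_lever (a joint): angle of the red cam lever in rad: 0 = locked (leaning 0.8 rad from upright to the cabinet's +y side), 0.8 upright, 1.6 = free (leaning 0.8 rad to -y). It swings across the slide direction, about the cabinet's x axis, and stays where it is left; the ball needs 1 to 8 N, most near the locked end, where the cam bites. It grips only below about 0.65, passes over centre at 0.2 and then rests at the locked stop.
- lever_ball (a point): centre of the 22 diameter red ball at the lever's end, 70 from the pivot axis; turns with the lever. The smooth ball rolls out of a pinch across the swing: push it, or pinch it along the swing with the tips only just below its middle (the 10 thick arm runs slanting down to the pivot).
- lever_pivot (a point): point on the lever's pivot axis, 141 above the bench, moves with the tray; axes as the cabinet's, the pivot axis is x.
- drop_front (a joint): angle of the bottom-hinged front in rad: 0 = shut (upright), 1.57 = pulled down flat towards the cabinet's -x. Stiff hinge: stays where it is left, 2 to 4 N at its bar.
- front_bar (a point): middle of the steel bar handle of the front: 10 diameter, 110 long between its two legs, along y, standing 38 clear beyond the front's free edge in the plane of the front, 124 from the hinge line (152 above the bench when shut, 28 when down flat).
- front_hinge (a point): middle of the hinge line of the front, 28 above the bench, along the cabinet's y; the front is a plate 246 wide, 86 high, 10 thick.
- bolt0_center (a point): a big hex bolt with its nut run on near the end, bare zinc, lying level on two hexagons: 80 long overall (x -40 to +40 in its own frame, head at -x), hexagons 30 across the flats (34.6 across corners), bare shank 20 diameter for 46 between them (x -27 to +19), about 0.28 kg. This point is the middle of the bolt on its axis, 15 above what it lies on; x runs along the bolt. May be absent.
- bolt1_center (a point): a big hex bolt with its nut run on near the end, bare zinc, lying level on two hexagons: 80 long overall (x -40 to +40 in its own frame, head at -x), hexagons 30 across the flats (34.6 across corners), bare shank 20 diameter for 46 between them (x -27 to +19), about 0.28 kg. This point is the middle of the bolt on its axis, 15 above what it lies on; x runs along the bolt. May be absent.
- bolt2_center (a point): a big hex bolt with its nut run on near the end, bare zinc, lying level on two hexagons: 80 long overall (x -40 to +40 in its own frame, head at -x), hexagons 30 across the flats (34.6 across corners), bare shank 20 diameter for 46 between them (x -27 to +19), about 0.28 kg. This point is the middle of the bolt on its axis, 15 above what it lies on; x runs along the bolt. May be absent.
- bolt3_center (a point): a big hex bolt with its nut run on near the end, bare zinc, lying level on two hexagons: 80 long overall (x -40 to +40 in its own frame, head at -x), hexagons 30 across the flats (34.6 across corners), bare shank 20 diameter for 46 between them (x -27 to +19), about 0.28 kg. This point is the middle of the bolt on its axis, 15 above what it lies on; x runs along the bolt. May be absent.
- coupling: loose dark steel pipe coupling, 40 diameter, 42 high, origin under its centre; not to be moved
- pipe_cap: loose round brass cap, 52 diameter, 30 high, origin under its centre; not to be moved
- spray: spray can with orange label, 60 diameter, 170 high, origin under its centre; not to be moved
- jar: jar with red cap, 70 diameter, 90 high, origin under its centre; not to be moved
- wrench: wrench lying on the bench beyond the bolts; not to be moved
Things that resemble listed ones, but are neither listed nor needed, are in the scene too. Leave any black or purple look-alike of the part that bears bolt2_center alone.

How it is judged:
On the way, in this order (a step that is already met when the one before it is completed fails the run):
1. front down flat and the lever flipped to free, the tray not yet drawn out (value of joint drop_front above 1.4 rad and value of joint cam_lever above 1.1 rad and value of joint tray below 0.09 m), for 0.1 s.
2. tray fully out and locked there, front down (value of joint tray above 0.118 m and value of joint cam_lever below 0.25 rad and value of joint drop_front above 1.4 rad), for 0.2 s.
3. every bolt in the tray while it is out and locked (value of joint tray above 0.118 m and value of joint cam_lever below 0.25 rad and x of bolt0_center in the frame of tray_floor between -0.08 and 0.08 m and y of bolt0_center in the frame of tray_floor between -0.106 and 0.106 m and z of bolt0_center in the frame of tray_floor between 0.005 and 0.05 m and x of bolt1_center in the frame of tray_floor between -0.08 and 0.08 m and y of bolt1_center in the frame of tray_floor between -0.106 and 0.106 m and z of bolt1_center in the frame of tray_floor between 0.005 and 0.05 m and x of bolt2_center in the frame of tray_floor between -0.08 and 0.08 m and y of bolt2_center in the frame of tray_floor between -0.106 and 0.106 m and z of bolt2_center in the frame of tray_floor between 0.005 and 0.05 m and x of bolt3_center in the frame of tray_floor between -0.08 and 0.08 m and y of bolt3_center in the frame of tray_floor between -0.106 and 0.106 m and z of bolt3_center in the frame of tray_floor between 0.005 and 0.05 m), for 0.3 s.
4. lever flipped to free with the bolts in the tray (value of joint cam_lever above 1.1 rad and x of bolt0_center in the frame of tray_floor between -0.08 and 0.08 m and y of bolt0_center in the frame of tray_floor between -0.106 and 0.106 m and z of bolt0_center in the frame of tray_floor between 0.005 and 0.05 m and x of bolt1_center in the frame of tray_floor between -0.08 and 0.08 m and y of bolt1_center in the frame of tray_floor between -0.106 and 0.106 m and z of bolt1_center in the frame of tray_floor between 0.005 and 0.05 m and x of bolt2_center in the frame of tray_floor between -0.08 and 0.08 m and y of bolt2_center in the frame of tray_floor between -0.106 and 0.106 m and z of bolt2_center in the frame of tray_floor between 0.005 and 0.05 m and x of bolt3_center in the frame of tray_floor between -0.08 and 0.08 m and y of bolt3_center in the frame of tray_floor between -0.106 and 0.106 m and z of bolt3_center in the frame of tray_floor between 0.005 and 0.05 m), for 0.1 s.
5. tray fully home with the bolts and locked, before the front goes up (value of joint tray below 0.01 m and value of joint cam_lever below 0.25 rad and value of joint drop_front above 0.3 rad and x of bolt0_center in the frame of tray_floor between -0.08 and 0.08 m and y of bolt0_center in the frame of tray_floor between -0.106 and 0.106 m and z of bolt0_center in the frame of tray_floor between 0.005 and 0.05 m and x of bolt1_center in the frame of tray_floor between -0.08 and 0.08 m and y of bolt1_center in the frame of tray_floor between -0.106 and 0.106 m and z of bolt1_center in the frame of tray_floor between 0.005 and 0.05 m and x of bolt2_center in the frame of tray_floor between -0.08 and 0.08 m and y of bolt2_center in the frame of tray_floor between -0.106 and 0.106 m and z of bolt2_center in the frame of tray_floor between 0.005 and 0.05 m and x of bolt3_center in the frame of tray_floor between -0.08 and 0.08 m and y of bolt3_center in the frame of tray_floor between -0.106 and 0.106 m and z of bolt3_center in the frame of tray_floor between 0.005 and 0.05 m), for 0.2 s.
At the end, for the whole second after the job is handed in: The tray is fully home (within 10 mm), the cam lever locked (below 0.25 rad), the front shut (below 0.08 rad), and every bolt lies at rest in the tray below 50 mm above its floor (value of joint tray below 0.01 m and value of joint cam_lever below 0.25 rad and value of joint drop_front below 0.08 rad and x of bolt0_center in the frame of tray_floor between -0.08 and 0.08 m and y of bolt0_center in the frame of tray_floor between -0.106 and 0.106 m and z of bolt0_center in the frame of tray_floor between 0.005 and 0.05 m and x of bolt1_center in the frame of tray_floor between -0.08 and 0.08 m and y of bolt1_center in the frame of tray_floor between -0.106 and 0.106 m and z of bolt1_center in the frame of tray_floor between 0.005 and 0.05 m and x of bolt2_center in the frame of tray_floor between -0.08 and 0.08 m and y of bolt2_center in the frame of tray_floor between -0.106 and 0.106 m and z of bolt2_center in the frame of tray_floor between 0.005 and 0.05 m and x of bolt3_center in the frame of tray_floor between -0.08 and 0.08 m and y of bolt3_center in the frame of tray_floor between -0.106 and 0.106 m and z of bolt3_center in the frame of tray_floor between 0.005 and 0.05 m and linear speed of each of bolt0, bolt1, bolt2, bolt3 below 0.02 m/s); the robot touches nothing.
It fails at once if a bystander on the bench is shifted by more than 60 mm (distance of any of coupling, pipe_cap, spray, jar, wrench from where it was at the start of the episode above 0.06 m).
Of bolt0, bolt1, bolt2, bolt3 only 2 to 4 are there at a start; the rules pass over those that are not, and their reading is None.
At some moment in a run one of bolt0, bolt1, bolt2, bolt3 may be knocked a few centimetres aside while the robot is not near it.
Once in a run the grip may slacken for a moment while it holds something.
It also fails if it takes over 210 s, if anything falls off the work surface, if the arm or the gripper's body presses on something with over 40 N, if the wrist force passes 120 N, or if a joint passes its speed limit or range.

## Robot

A 7-joint arm with a two-finger parallel gripper is mounted at the origin on the work surface. World frame = base frame: x ahead of the robot, y to its left, z up, the work surface at z = 0. Lengths are in m, angles in rad, forces in N, time in s.
With the tool pointing down it reaches from about 0.425 to 1.025 m from the base axis. Payload 9.4 kg.
Tool frame: the origin (TCP) lies midway between the tips of the shut fingers; the grasp point (between the pads) lies 19 mm behind it; z points along the fingers, y is the direction in which the jaws open and shut (so a half turn about z gives the same grasp; the last joint's range is limited). The gripper opens to 93 mm and grips with 3 to 60 N. Pads are 15 mm wide; open, the fingers measure 128 mm over their backs; the gripper's body (75 mm by 188 mm) begins 65 mm behind the grasp point.
Start: joints at [1.084, 0.599, -0.003, 1.599, 0.002, 0.943, -0.08], TCP at [0.289, -0.665, 0.219] pointing down, gripper open.
Joint ranges: [-2.57, 2.57], [-0.35, 1.97], [-1.29, 1.29], [0.11, 2.56], [-1.05, 4.19], [0.11, 1.86], [-2.63, 2.63]. Speed limits (rad/s): [2.22, 2.22, 3.01, 3.01, 3.14, 3.14, 3.14].

## Interface

Orientations are given as a unit quaternion [x, y, z, w].
In Python, from workcell import robot, optics gives the robot as it stands.
- The arm moves only by the tool play_rows, never from a script. Its argument "increments" is a list of rows, each an object of numbers: "tx", "ty", "tz": the shift along the tool's x, y, z in m; "ax", "ay", "az": the turn, a rotation vector about the tool's x, y, z in rad; "claw": the closure in counts, from 0 (fully open) to 255 (shut). A call has 1 to 8 rows; each row shifts and turns the commanded pose from where the row before left it, along the tool's axes as they then stand; what a row does not reach is not made up. A row lasts 1/10 s, in which the tool goes at most 50 mm and 8.59 degrees, less where a joint would pass 70% of its speed; a pose out of reach is approached as far as the arm can. A call is refused whole if a number of a shift passes 0.05 or a number of a turn 0.15, either way. A call with a gripper value outside its range is refused whole. The fingers move at their own pace and stop on an object; "force" is the grip in N (left out, the last holds). Time passes only in rows, so rows that do not move let the fingers close. It gives the time, the measured TCP pose, the force and the opening at its end, in the units of the state.
- robot.observe(): the state, without advancing time (a new reading comes with each control period).
- optics.grab_frame(name): name is "side" or "top" or "wrist"; returns a dict with "frame" (384x512x3 uint8, red, green, blue), "intrinsics" (3x3 intrinsics, pixels), "origin" and "attitude" of the camera in the world. Camera axes: x right, y down, z forward; pixel columns grow to the right and rows downward; lengths in m; the calibration is good to about 2 mm. A picture is of the moment at which its call begins. There is no depth.
- robot.job_done(): hands the job in, once; it reports no verdict.
The state is a dict: "time": time; "joint_positions": joint angles; "dq": joint speeds; "joint_efforts": joint torques, N m; "tcp_pos": TCP position; "tool_rot": TCP orientation; "force": force on the tool from outside, world axes, zero at the start; "ft_torque": the same for the moment, N m; "width": finger opening in m.
Only numpy, scipy, OpenCV 4.12 (cv2) and the standard library are available. Lean on these libraries where they do the work, as an engineer would, in place of code of your own. Each camera call takes 0.05 s, during which the arm holds its last target. There are 200 camera calls.

## Working session

There is one attempt and no reset: what is moved stays moved. The work goes in short steps, Python scripts to look and compute and a tool call to move; the robot and the scene stay as the last step left them, time stands still between calls to the robot, and variables do not carry over. Pictures are saved under pics/ and viewed, about 12 in all and at most 16, crops included, and the job is handed in when it is done.

Besides the shell and the picture viewer there is one more tool, called after "Emit:" in YAML: its name, and indented under it one key for each argument. play_rows: Moves the arm, as the interface text tells. Its arguments: {"type":"object","properties":{"increments":{"type":"array","items":{"type":"object","properties":{"tx":{"type":"number"},"ty":{"type":"number"},"tz":{"type":"number"},"ax":{"type":"number"},"ay":{"type":"number"},"az":{"type":"number"},"claw":{"type":"number"}}}},"force":{"type":"number"}},"required":["increments"]}

```bash
ls; mkdir -p pics
cat > h.py <<'E'
import numpy as np, cv2
from scipy.spatial.transform import Rotation as R
from workcell import robot, optics
def grab(n,fn=None):
    f=optics.grab_frame(n)
    if fn: cv2.imwrite('pics/'+fn,f['frame'][:,:,::-1])
    return f
def rot(a):
    a=np.array(a,float)
    return a if a.shape==(3,3) else R.from_quat(a).as_matrix()
def ray(f,u,v):
    d=rot(f['attitude'])@np.linalg.inv(f['intrinsics'])@[u,v,1]
    return np.array(f['origin']),d
def onz(f,u,v,z):
    o,d=ray(f,u,v); return o+d*(z-o[2])/d[2]
def proj(f,p):
    c=rot(f['attitude']).T@(np.array(p)-f['origin']); q=np.array(f['intrinsics'])@c; return q[:2]/q[2]
def tri(f1,p1,f2,p2):
    o1,d1=ray(f1,*p1);o2,d2=ray(f2,*p2)
    A=np.stack([d1,-d2],1);s=np.linalg.lstsq(A,o2-o1,rcond=None)[0]
    a,b=o1+s[0]*d1,o2+s[1]*d2
    return (a+b)/2,np.linalg.norm(a-b)
E
python3 - <<'E'
from h import *
for n in ['side','top','wrist']:
    f=grab(n,n+'0.png'); print(n,f['intrinsics'],f['origin'],f['attitude'])
a=[cv2.imread(f'pics/{n}0.png') for n in ['top','side']]
cv2.imwrite('pics/both.png',np.vstack([a[0]]))
print(robot.observe())
E
```

```text
pics
side [[457.92534325   0.         256.99745499]
 [  0.         457.92534325 194.28921923]
 [  0.           0.           1.        ]] [0.28481003 0.66989905 0.92998072] [-0.20801402  0.90117707 -0.36965445  0.08925043]
top [[437.39047753   0.         248.68478764]
 [  0.         437.39047753 190.84485247]
 [  0.           0.           1.        ]] [ 0.5250968  -0.01193482  1.30684419] [ 0.70691666 -0.70641825  0.01877364 -0.02982693]
wrist [[311.75898417   0.         251.31072716]
 [  0.         311.75898417 185.9234963 ]
 [  0.           0.           1.        ]] [ 0.35238813 -0.63838788  0.38364451] [ 0.82938792 -0.54377882 -0.07086364  0.1067643 ]
{'time': 0.15, 'joint_positions': array([ 1.0843106 ,  0.5999362 , -0.00249987,  1.59993359,  0.0017875 ,
        0.94290523, -0.07980669]), 'dq': array([-0.00135249, -0.00318439, -0.00010315, -0.0038691 ,  0.00019946,
        0.00026495, -0.00087787]), 'joint_efforts': array([ 3.24814071e-03, -7.65584421e+01,  1.49941564e+00, -2.52566117e+01,
       -5.22264128e-02,  1.48047355e-02,  5.41849454e-05]), 'tcp_pos': array([ 0.2886748 , -0.66465462,  0.21796718]), 'tool_rot': array([ 9.79081767e-01,  2.03466323e-01, -1.82021609e-04, -5.61573621e-04]), 'force': array([ 0.43092637, -0.75726731,  0.13161884]), 'ft_torque': array([0.01285849, 0.06218186, 0.01303019]), 'width': 0.0930465664478458}
```

View pics/top0.png

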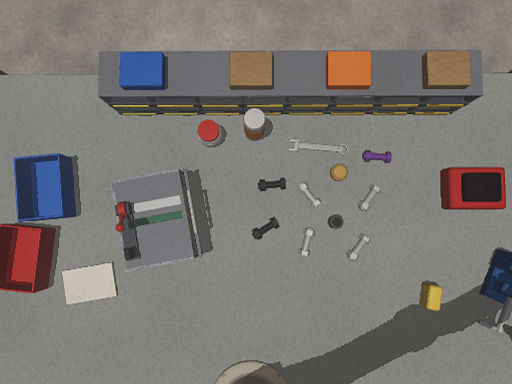

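View pics/side0.png

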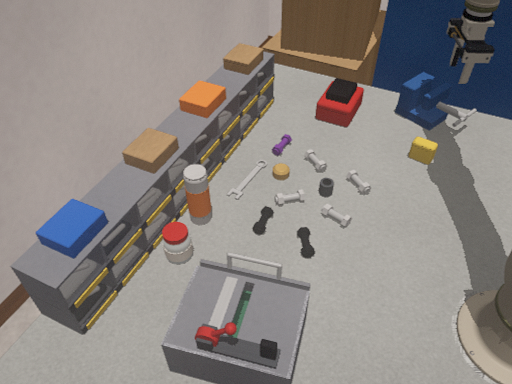

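The top view shows the cabinet at left (about 110–210, 170–270) with its front facing right. Four zinc bolts lie at (310,195), (370,197), (307,242) and (359,247), with black and purple decoys nearby. I'll zoom in on the cabinet and measure.

Run:
```python
from h import *
a=cv2.imread('pics/top0.png')[155:285,100:230]; b=cv2.imread('pics/side0.png')[240:384,160:320]
a=cv2.resize(a,None,fx=3.4,fy=4,interpolation=cv2.INTER_CUBIC);
b=cv2.resize(b,(350,520))
cv2.imwrite('pics/z.png',np.hstack([a[:520],b]))
f=grab('top')
hsv=cv2.cvtColor(f['frame'],cv2.COLOR_RGB2HSV)
roi=np.zeros((384,512),np.uint8); roi[160:275,285:400]=1
m=((hsv[:,:,2]>165)&(hsv[:,:,1]<40)).astype(np.uint8)*roi
n,l,s,c=cv2.connectedComponentsWithStats(m)
for i in range(1,n):
    if s[i,4]<40: continue
    ys,xs=np.where(l==i); w=np.array([onz(f,x,y,.022)[:2] for x,y in zip(xs,ys)])
    u=cv2.PCACompute2(w.astype(np.float32),None); box=cv2.minAreaRect((w*1000).astype(np.float32))
    print(s[i],c[i],w.mean(0).round(3),'box',np.round(box[0]),np.round(box[1]),'dir deg',np.degrees(np.arctan2(u[1][0][1],u[1][0][0])).round(1))
```

```text
[300 183  20  23  80] [308.8125 193.875 ] [ 0.605 -0.168] box [ 605. -169.] [78. 16.] dir deg 39.0
[301 230  12  26  79] [306.58227848 241.58227848] [ 0.465 -0.161] box [ 464. -161.] [16. 73.] dir deg -14.7
[350 241  14  18  44] [354.72727273 253.11363636] [ 0.432 -0.3  ] box [ 443. -304.] [15. 61.] dir deg -33.5
```

View pics/z.png

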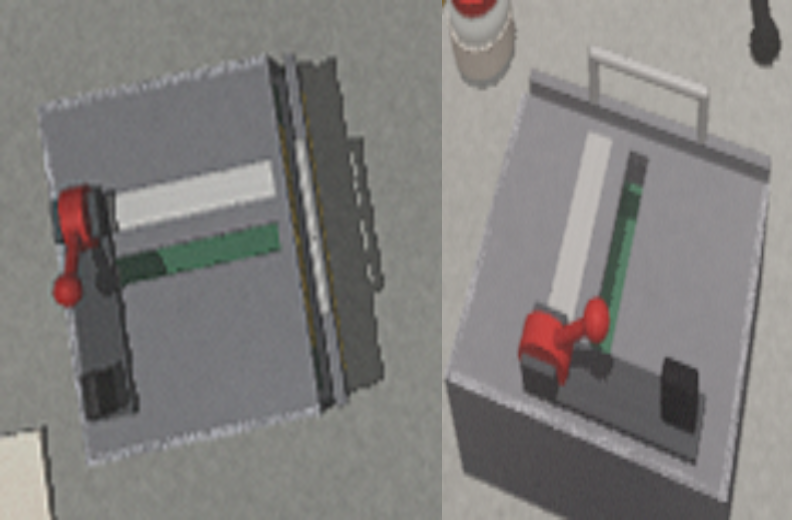

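The zoom shows the roof corners, the bar, the lever ball near top (119.7,227.5), and the pull fin top near (130,252). Next I'll compute the cabinet pose.

Run:
```python
from h import *
f=grab('top');s=grab('side')
T=lambda x,y:(100+x/3.4,155+y/4)
S=lambda x,y:((x-442)/350*160+160,y/520*144+240)
P={}
for k,p in dict(bu=(40,105),bd=(92,462),fu=(268,60),fd=(322,408)).items():
    P[k]=onz(f,*T(*p),.116); print(k,P[k].round(4))
for k in [('bd','bu'),('fd','fu'),('bu','fu'),('bd','fd')]:
    d=P[k[1]]-P[k[0]]; print(k,np.linalg.norm(d).round(4),np.degrees(np.arctan2(d[1],d[0])).round(2))
print('mean',np.mean(list(P.values()),0))
print('ball',tri(f,T(67,290),s,S(596,319)))
print('baru',tri(f,T(300,143),s,S(592,52)),'bard',tri(f,T(327,312),s,S(706,95)))
print('pull',tri(f,T(103,390),s,S(682,362)))
hsv=cv2.cvtColor(s['frame'],cv2.COLOR_RGB2HSV)
roi=np.zeros((384,512),np.uint8); roi[145:232,270:375]=1
m=((hsv[:,:,2]>165)&(hsv[:,:,1]<50)).astype(np.uint8)*roi
g=cv2.cvtColor(f['frame'],cv2.COLOR_RGB2GRAY)[160:275,285:400]
hsv=cv2.cvtColor(f['frame'],cv2.COLOR_RGB2HSV)[160:275,285:400]
a=cv2.resize(f['frame'][160:275,285:400],None,fx=4,fy=4,interpolation=cv2.INTER_CUBIC)[:,:,::-1]
b=cv2.resize(s['frame'][140:240,270:380],None,fx=3,fy=4.6,interpolation=cv2.INTER_CUBIC)[:,:,::-1]
cv2.imwrite('pics/b.png',np.hstack([a,b]))
```

```text
bu [0.6334 0.3829 0.116 ]
bd [0.3909 0.3358 0.116 ]
fu [0.6644 0.1986 0.116 ]
fd [0.4276 0.1526 0.116 ]
('bd', 'bu') 0.2471 11.0
('fd', 'fu') 0.2412 10.99
('bu', 'fu') 0.1869 -80.46
('bd', 'fd') 0.1868 -78.66
mean [0.52908738 0.2674943  0.116     ]
ball (array([0.50776744, 0.33466876, 0.19160318]), np.float64(0.0005578141050788986))
baru (array([0.60509151, 0.16688922, 0.15017416]), np.float64(0.00027621296035258)) bard (array([0.49351096, 0.14508151, 0.14779338]), np.float64(0.0007482825206728334))
pull (array([0.44194256, 0.3131859 , 0.16644503]), np.float64(0.002071854254524244))
```

View pics/b.png

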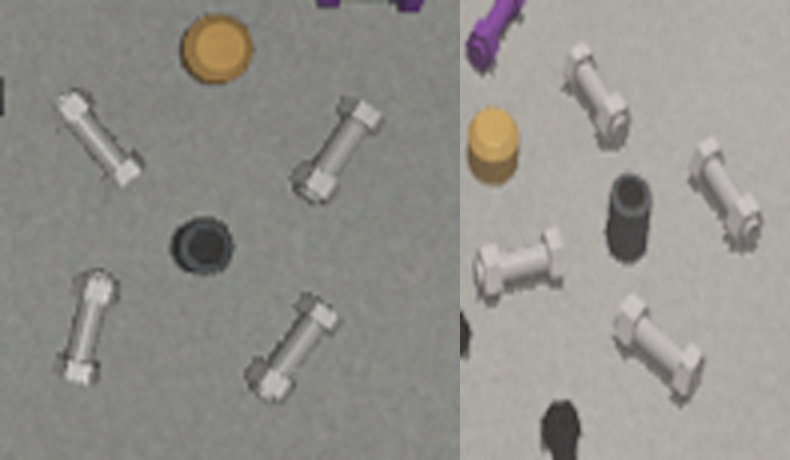

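Cabinet centre is about (0.529, 0.267) and its +x points at 101°. I'll turn the tool so its y runs along the cabinet's −x, then move above the bar at about (0.549, 0.156).

Emit:
play_rows:
  increments:
    - {"az": 0.109}
    - {"az": 0.109}
    - {"tx": 0.022, "ty": -0.04}
    - {"tx": 0.022, "ty": -0.04}
    - {"tx": 0.022, "ty": -0.04}
    - {"tx": 0.022, "ty": -0.04}
    - {"tx": 0.022, "ty": -0.04}
    - {"tx": 0.022, "ty": -0.04}

```text
invalid input at $.increments[0]: expected keys tx, ty, tz, ax, ay, az, claw
```

Emit:
play_rows:
  increments:
    - {"tx": 0.022, "ty": -0.04}
    - {"tx": 0.022, "ty": -0.04}
    - {"tx": 0.022, "ty": -0.04}
    - {"tx": 0.022, "ty": -0.04}
    - {"tx": 0.022, "ty": -0.04}
    - {"tx": 0.022, "ty": -0.04}
    - {"tx": 0.022, "ty": -0.04}
    - {}

```text
invalid input at $.increments[0]: expected keys tx, ty, tz, ax, ay, az, claw
```

```bash
cat >> h.py <<'E'
C0=np.array([.529,.267,0]); A=np.radians(101); EX=np.array([np.cos(A),np.sin(A),0]); EY=np.array([-np.sin(A),np.cos(A),0])
def cab(p): d=np.array(p)-C0; return np.array([d@EX,d@EY,d[2]])
def go(world):
    "shift in tool axes to a world point, and tool yaw"
    o=robot.observe(); M=R.from_quat(o['tool_rot']).as_matrix(); d=np.array(world)-o['tcp_pos']
    print('t',round(o['time'],1),'tcp',o['tcp_pos'].round(4),'cab',cab(o['tcp_pos']).round(4),'tool shift',(M.T@d).round(4),'yaw',np.degrees(np.arctan2(M[1,0],M[0,0])).round(2),'tz',M[:,2].round(3),'F',o['force'].round(1),'w',o['width'].round(4))
E
python3 - <<'E'
from h import *
go([.549,.156,.20])
f=grab('wrist','w1.png')
E
```

```text
Traceback (most recent call last):
  File "h.py", line 28, in go
    print('t',round(o['time'],1),'tcp',o['tcp_pos'].round(4),'cab',cab(o['tcp_pos']).round(4),'tool shift',(M.T@d).round(4),'yaw',np.degrees(np.arctan2(M[1,0],M[0,0])).round(2),'tz',M[:,2].round(3),'F',o['force'].round(1),'w',o['width'].round(4))
                                                                                                                                                                                                                                  ^^^^^^^^^^^^^^^^
AttributeError: 'float' object has no attribute 'round'
```

Every row needs all seven keys, so I'll resend them that way.

Emit:
play_rows:
  increments:
    - {"tx": 0, "ty": 0, "tz": 0, "ax": 0, "ay": 0, "az": 0.109, "claw": 0}
    - {"tx": 0, "ty": 0, "tz": 0, "ax": 0, "ay": 0, "az": 0.109, "claw": 0}
    - {"tx": 0.022, "ty": -0.04, "tz": 0, "ax": 0, "ay": 0, "az": 0, "claw": 0}
    - {"tx": 0.022, "ty": -0.04, "tz": 0, "ax": 0, "ay": 0, "az": 0, "claw": 0}
    - {"tx": 0.022, "ty": -0.04, "tz": 0, "ax": 0, "ay": 0, "az": 0, "claw": 0}
    - {"tx": 0.022, "ty": -0.04, "tz": 0, "ax": 0, "ay": 0, "az": 0, "claw": 0}
    - {"tx": 0.022, "ty": -0.04, "tz": 0, "ax": 0, "ay": 0, "az": 0, "claw": 0}
    - {"tx": 0.022, "ty": -0.04, "tz": 0, "ax": 0, "ay": 0, "az": 0, "claw": 0}

```text
time: 1.1
tcp_pos: [0.373, -0.4025, 0.2188]
tool_rot: [0.995, 0.096, 0.0, 0.0]
force: [1.1, 0.7, 0.5]
width: 0.0929
```

Emit:
play_rows:
  increments:
    - {"tx": 0.022, "ty": -0.04, "tz": 0, "ax": 0, "ay": 0, "az": 0, "claw": 0}
    - {"tx": 0.022, "ty": -0.04, "tz": 0, "ax": 0, "ay": 0, "az": 0, "claw": 0}
    - {"tx": 0.022, "ty": -0.04, "tz": 0, "ax": 0, "ay": 0, "az": 0, "claw": 0}
    - {"tx": 0.022, "ty": -0.04, "tz": 0, "ax": 0, "ay": 0, "az": 0, "claw": 0}
    - {"tx": 0.022, "ty": -0.04, "tz": 0, "ax": 0, "ay": 0, "az": 0, "claw": 0}
    - {"tx": 0.022, "ty": -0.04, "tz": 0, "ax": 0, "ay": 0, "az": 0, "claw": 0}
    - {"tx": 0.022, "ty": -0.04, "tz": 0, "ax": 0, "ay": 0, "az": 0, "claw": 0}
    - {"tx": 0, "ty": 0, "tz": 0, "ax": 0, "ay": 0, "az": 0, "claw": 0}

```text
time: 1.9
tcp_pos: [0.4725, -0.0939, 0.2188]
tool_rot: [0.995, 0.1, 0.001, -0.001]
force: [-0.2, -0.2, 0.3]
width: 0.0925
```

```bash
sed -i "s/o\['width'\].round(4)/round(o['width'],4)/" h.py
python3 - <<'E'
from h import *
go([.549,.156,.20])
f=grab('wrist','w1.png')
E
```

```text
t 1.9 tcp [ 0.4725 -0.0939  0.2188] cab [-0.3435  0.1243  0.2188] tool shift [ 0.1247 -0.2296  0.0194] yaw 11.5 tz [ 0.002  0.002 -1.   ] F [-0.2 -0.2  0.3] w 0.0925
```

View pics/w1.png

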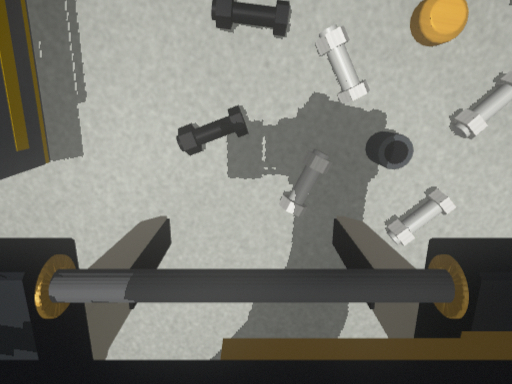

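The wrist view shows all four bolts and two black decoys. I'll continue to above the bar and then descend around it.

Emit:
play_rows:
  increments:
    - {"tx": 0.0208, "ty": -0.0383, "tz": 0, "ax": 0, "ay": 0, "az": 0, "claw": 0}
    - {"tx": 0.0208, "ty": -0.0383, "tz": 0, "ax": 0, "ay": 0, "az": 0, "claw": 0}
    - {"tx": 0.0208, "ty": -0.0383, "tz": 0, "ax": 0, "ay": 0, "az": 0, "claw": 0}
    - {"tx": 0.0208, "ty": -0.0383, "tz": 0, "ax": 0, "ay": 0, "az": 0, "claw": 0}
    - {"tx": 0.0208, "ty": -0.0383, "tz": 0, "ax": 0, "ay": 0, "az": 0.005, "claw": 0}
    - {"tx": 0.0208, "ty": -0.0383, "tz": 0, "ax": 0, "ay": 0, "az": 0.004, "claw": 0}
    - {"tx": 0, "ty": 0, "tz": 0, "ax": 0, "ay": 0, "az": 0, "claw": 0}

```text
time: 2.65
tcp_pos: [0.5508, 0.1544, 0.2185]
tool_rot: [0.996, 0.094, 0.001, -0.001]
force: [-0.3, 0.2, -1.3]
width: 0.0928
```

Run:
```python
from h import *
go([.549,.156,.138])
f=grab('wrist','w2.png')
```

```text
t 2.6 tcp [0.5508 0.1544 0.2185] cab [-1.147e-01  1.000e-04  2.185e-01] tool shift [-0.0016 -0.0017  0.0805] yaw 10.78 tz [ 0.001  0.003 -1.   ] F [-0.3  0.2 -1.3] w 0.0928
```

View pics/w2.png

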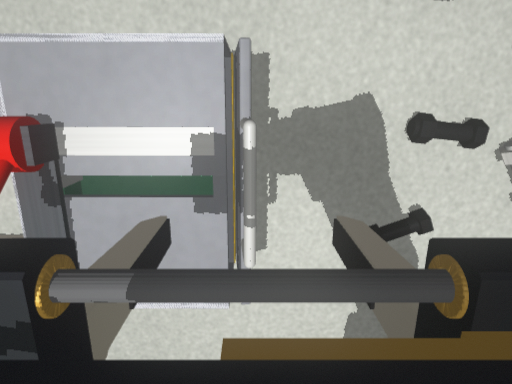

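The bar (column 250) is centred between the fingers. I'll descend 80 mm and grip it.

Emit:
play_rows:
  increments:
    - {"tx": 0, "ty": -0.001, "tz": 0.04, "ax": 0, "ay": 0, "az": 0, "claw": 0}
    - {"tx": 0, "ty": 0, "tz": 0.04, "ax": 0, "ay": 0, "az": 0, "claw": 100}
    - {"tx": 0, "ty": 0, "tz": 0, "ax": 0, "ay": 0, "az": 0, "claw": 255}
    - {"tx": 0, "ty": 0, "tz": 0, "ax": 0, "ay": 0, "az": 0, "claw": 255}
    - {"tx": 0, "ty": 0, "tz": 0, "ax": 0, "ay": 0, "az": 0, "claw": 255}
    - {"tx": 0, "ty": 0, "tz": 0, "ax": 0, "ay": 0, "az": 0, "claw": 255}
    - {"tx": 0, "ty": 0, "tz": 0, "ax": 0, "ay": 0, "az": 0, "claw": 255}
  force: 15

```text
time: 3.4
tcp_pos: [0.5499, 0.1503, 0.1401]
tool_rot: [0.996, 0.091, 0.001, -0.0]
force: [0.3, -0.3, 0.3]
width: 0.0497
```

Run:
```python
from h import *
go([.549,.156,.138])
t=np.linspace(0,1.57,17)
print(np.diff(.124*np.sin(t)).round(4)); print(np.diff(-.124*np.cos(t)).round(4))
```

```text
t 3.4 tcp [0.5499 0.1503 0.1401] cab [-0.1186  0.0018  0.1401] tool shift [ 0.0002 -0.0058  0.0021] yaw 10.46 tz [ 0.002  0.001 -1.   ] F [ 0.3 -0.3  0.3] w 0.0497
[0.0121 0.012  0.0118 0.0115 0.011  0.0104 0.0098 0.009  0.0082 0.0072
 0.0063 0.0052 0.0041 0.003  0.0018 0.0006]
[0.0006 0.0018 0.003  0.0041 0.0052 0.0062 0.0072 0.0082 0.009  0.0098
 0.0104 0.011  0.0114 0.0118 0.012  0.0121]
```

Emit:
play_rows:
  increments:
    - {"tx": 0, "ty": 0, "tz": 0, "ax": 0, "ay": 0, "az": 0, "claw": 255}
    - {"tx": 0, "ty": 0, "tz": 0, "ax": 0, "ay": 0, "az": 0, "claw": 255}
    - {"tx": 0, "ty": 0, "tz": 0, "ax": 0, "ay": 0, "az": 0, "claw": 255}
    - {"tx": 0, "ty": 0, "tz": 0, "ax": 0, "ay": 0, "az": 0, "claw": 255}
    - {"tx": 0, "ty": 0, "tz": 0, "ax": 0, "ay": 0, "az": 0, "claw": 255}
    - {"tx": 0, "ty": 0, "tz": 0, "ax": 0, "ay": 0, "az": 0, "claw": 255}
    - {"tx": 0, "ty": 0, "tz": 0, "ax": 0, "ay": 0, "az": 0, "claw": 255}

```text
time: 4.1
tcp_pos: [0.5491, 0.1506, 0.1385]
tool_rot: [0.996, 0.091, -0.0, -0.0]
force: [0.3, 1.6, -2.6]
width: 0.0095
```

Gripped (9.5 mm). Now I'll follow the arc down.

Emit:
play_rows:
  increments:
    - {"tx": 0, "ty": 0.0121, "tz": 0.0006, "ax": 0, "ay": 0, "az": 0, "claw": 255}
    - {"tx": 0, "ty": 0.012, "tz": 0.0018, "ax": 0, "ay": 0, "az": 0, "claw": 255}
    - {"tx": 0, "ty": 0.0118, "tz": 0.003, "ax": 0, "ay": 0, "az": 0, "claw": 255}
    - {"tx": 0, "ty": 0.0115, "tz": 0.0041, "ax": 0, "ay": 0, "az": 0, "claw": 255}
    - {"tx": 0, "ty": 0.011, "tz": 0.0052, "ax": 0, "ay": 0, "az": 0, "claw": 255}
    - {"tx": 0, "ty": 0.0104, "tz": 0.0062, "ax": 0, "ay": 0, "az": 0, "claw": 255}
    - {"tx": 0, "ty": 0.0098, "tz": 0.0072, "ax": 0, "ay": 0, "az": 0, "claw": 255}
    - {"tx": 0, "ty": 0.009, "tz": 0.0082, "ax": 0, "ay": 0, "az": 0, "claw": 255}

```text
time: 4.9
tcp_pos: [0.5624, 0.0712, 0.0999]
tool_rot: [0.996, 0.094, -0.002, -0.004]
force: [-3.1, 29.8, -23.3]
width: 0.0095
```

Emit:
play_rows:
  increments:
    - {"tx": 0, "ty": 0.0082, "tz": 0.009, "ax": 0, "ay": 0, "az": 0, "claw": 255}
    - {"tx": 0, "ty": 0.0072, "tz": 0.0098, "ax": 0, "ay": 0, "az": 0, "claw": 255}
    - {"tx": 0, "ty": 0.0063, "tz": 0.0104, "ax": 0, "ay": 0, "az": 0, "claw": 255}
    - {"tx": 0, "ty": 0.0052, "tz": 0.011, "ax": 0, "ay": 0, "az": 0, "claw": 255}
    - {"tx": 0, "ty": 0.0041, "tz": 0.0114, "ax": 0, "ay": 0, "az": 0, "claw": 255}
    - {"tx": 0, "ty": 0.003, "tz": 0.0118, "ax": 0, "ay": 0, "az": 0, "claw": 255}
    - {"tx": 0, "ty": 0.0018, "tz": 0.012, "ax": 0, "ay": 0, "az": 0, "claw": 255}
    - {"tx": 0, "ty": 0.0006, "tz": 0.0121, "ax": 0, "ay": 0, "az": 0, "claw": 255}

```text
time: 5.7
tcp_pos: [0.5716, 0.0367, 0.0154]
tool_rot: [0.995, 0.095, 0.001, -0.004]
force: [-7.9, 28.8, 28.8]
width: 0.0287
```

Run:
```python
from h import *
go([.549,.156,.138])
f=grab('side','s3.png')
```

```text
t 5.7 tcp [0.5716 0.0367 0.0154] cab [-0.2342  0.0021  0.0154] tool shift [ 0.0006 -0.1223 -0.1216] yaw 10.89 tz [ 0.001  0.008 -1.   ] F [-7.9 28.8 28.8] w 0.0287
```

View pics/s3.png

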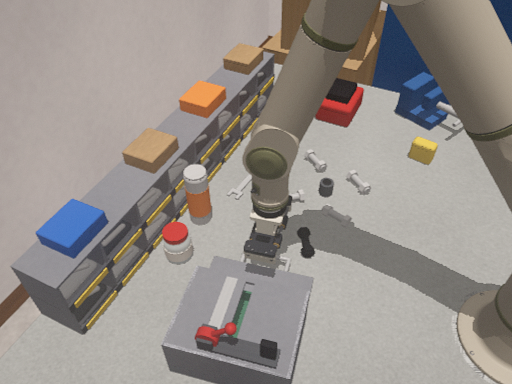

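The grip spread to 29 mm and the forces rose, but the front looks nearly down. I'll open, rise and look.

Emit:
play_rows:
  increments:
    - {"tx": 0, "ty": 0, "tz": 0, "ax": 0, "ay": 0, "az": 0, "claw": 0}
    - {"tx": 0, "ty": 0, "tz": 0, "ax": 0, "ay": 0, "az": 0, "claw": 0}
    - {"tx": 0, "ty": 0, "tz": 0, "ax": 0, "ay": 0, "az": 0, "claw": 0}
    - {"tx": 0, "ty": 0, "tz": 0, "ax": 0, "ay": 0, "az": 0, "claw": 0}
    - {"tx": 0, "ty": 0, "tz": -0.03, "ax": 0, "ay": 0, "az": 0, "claw": 0}
    - {"tx": 0, "ty": 0, "tz": -0.05, "ax": 0, "ay": 0, "az": 0, "claw": 0}
    - {"tx": 0, "ty": 0, "tz": -0.05, "ax": 0, "ay": 0, "az": 0, "claw": 0}
    - {"tx": 0, "ty": 0, "tz": -0.05, "ax": 0, "ay": 0, "az": 0, "claw": 0}

```text
time: 6.55
tcp_pos: [0.5714, 0.027, 0.1967]
tool_rot: [0.996, 0.09, -0.0, 0.0]
force: [0.6, -0.3, -0.2]
width: 0.0886
```

Run:
```python
from h import *
go([.549,.156,.138])
f=grab('wrist'); t=grab('top'); s=grab('side')
a=f['frame'][:,:,::-1]; b=np.hstack([cv2.resize(t['frame'][150:290,100:270],(340,280)),cv2.resize(s['frame'][220:340,180:340],(372,280))])[:,:,::-1]
c=np.zeros((664-100,712,3),np.uint8); c[:280]=b; c[280:,:512]=a[:284]
cv2.imwrite('pics/c4.png',c)
```

```text
t 6.5 tcp [0.5714 0.027  0.1967] cab [-0.2437  0.0041  0.1967] tool shift [ 0.0012 -0.131   0.0586] yaw 10.38 tz [-0.    -0.001 -1.   ] F [ 0.6 -0.3 -0.2] w 0.0886
```

View pics/c4.png

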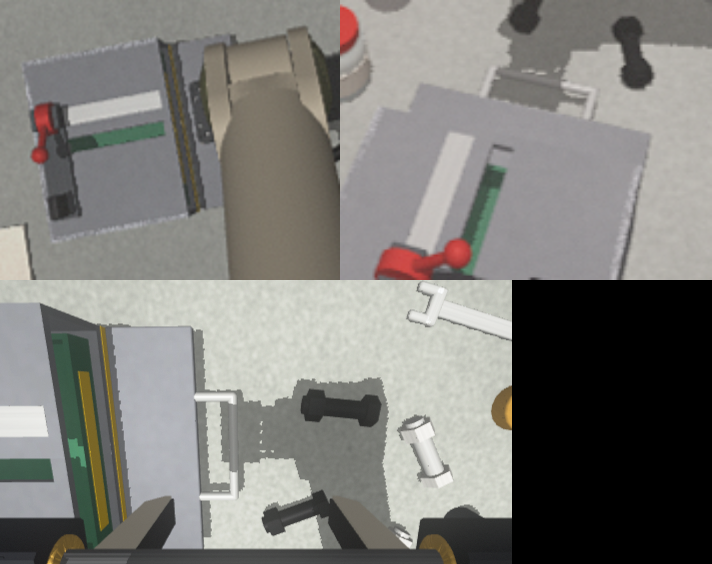

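The front looks flat. I'll triangulate the bar height to check.

Run:
```python
from h import *
w=grab('wrist');s=grab('side')
for a,b in [((234,118),(245.5,250)),((234,216),(288,259.4))]:
    p,e=tri(w,a,s,b); print(p.round(4),cab(p).round(4),e.round(4))
```

```text
[0.6259 0.0541 0.0227] [-0.2274 -0.0545  0.0227] 0.0007
[0.5181 0.0362 0.026 ] [-0.2245  0.0548  0.026 ] 0.0022
```

The bar is at z ≈ 25 mm, so the front is flat. Next I'll close the fingers and go to the +y side of the lever ball (cabinet 0.070, 0.038).

Emit:
play_rows:
  increments:
    - {"tx": 0, "ty": -0.02, "tz": -0.04, "ax": 0, "ay": 0, "az": -0.01, "claw": 255}
    - {"tx": 0, "ty": -0.04, "tz": -0.024, "ax": 0, "ay": 0, "az": 0, "claw": 255}
    - {"tx": -0.006, "ty": -0.045, "tz": 0, "ax": 0, "ay": 0, "az": 0, "claw": 255}
    - {"tx": -0.007, "ty": -0.045, "tz": 0, "ax": 0, "ay": 0, "az": 0, "claw": 255}
    - {"tx": -0.007, "ty": -0.045, "tz": 0, "ax": 0, "ay": 0, "az": 0, "claw": 255}
    - {"tx": -0.007, "ty": -0.045, "tz": 0, "ax": 0, "ay": 0, "az": 0, "claw": 255}
    - {"tx": -0.007, "ty": -0.045, "tz": 0, "ax": 0, "ay": 0, "az": 0, "claw": 255}
    - {"tx": 0, "ty": -0.027, "tz": 0, "ax": 0, "ay": 0, "az": 0, "claw": 255}

```text
time: 7.6
tcp_pos: [0.4761, 0.3309, 0.2565]
tool_rot: [0.995, 0.098, -0.002, 0.0]
force: [1.3, 0.0, -0.2]
width: 0.0333
```

Emit:
play_rows:
  increments:
    - {"tx": 0, "ty": 0, "tz": 0, "ax": 0, "ay": 0, "az": 0, "claw": 255}
    - {"tx": 0, "ty": 0, "tz": 0, "ax": 0, "ay": 0, "az": 0, "claw": 255}
    - {"tx": 0, "ty": 0, "tz": 0, "ax": 0, "ay": 0, "az": 0, "claw": 255}
    - {"tx": 0, "ty": 0, "tz": 0, "ax": 0, "ay": 0, "az": 0, "claw": 255}

```text
time: 8.0
tcp_pos: [0.4793, 0.3264, 0.2582]
tool_rot: [0.995, 0.095, -0.0, 0.001]
force: [1.2, 0.1, 1.2]
width: 0.0029
```

```bash
python3 - <<'E'
from h import *
def W(x,y,z): return C0+x*EX+y*EY+np.array([0,0,z])
go(W(.07,.038,.183))
f=grab('wrist','w5.png')
E
cat >> h.py <<'E'
def W(x,y,z): return C0+x*EX+y*EY+np.array([0,0,z])
E
```

```text
t 8.0 tcp [0.4793 0.3264 0.2582] cab [0.0678 0.0374 0.2582] tool shift [-0.0005 -0.0022  0.0752] yaw 10.91 tz [-0.001 -0.001 -1.   ] F [1.2 0.1 1.2] w 0.0029
```

View pics/w5.png

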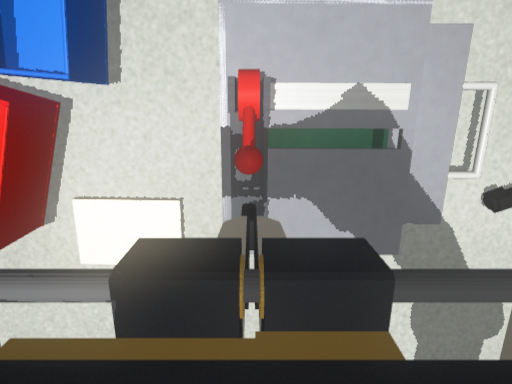

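The ball is at column 249, in line with the fingers. I'll descend and push it along tool +x.

Emit:
play_rows:
  increments:
    - {"tx": 0, "ty": -0.002, "tz": 0.04, "ax": 0, "ay": 0, "az": 0, "claw": 255}
    - {"tx": 0, "ty": 0, "tz": 0.033, "ax": 0, "ay": 0, "az": 0, "claw": 255}
    - {"tx": 0.012, "ty": 0, "tz": 0, "ax": 0, "ay": 0, "az": 0, "claw": 255}
    - {"tx": 0.012, "ty": 0, "tz": -0.003, "ax": 0, "ay": 0, "az": 0, "claw": 255}
    - {"tx": 0.012, "ty": 0, "tz": -0.003, "ax": 0, "ay": 0, "az": 0, "claw": 255}
    - {"tx": 0.012, "ty": 0, "tz": -0.002, "ax": 0, "ay": 0, "az": 0, "claw": 255}
    - {"tx": 0.012, "ty": 0, "tz": 0, "ax": 0, "ay": 0, "az": 0, "claw": 255}
    - {"tx": 0.012, "ty": 0, "tz": 0, "ax": 0, "ay": 0, "az": 0, "claw": 255}

```text
time: 8.85
tcp_pos: [0.5508, 0.344, 0.1946]
tool_rot: [0.995, 0.096, 0.001, -0.0]
force: [-1.3, -0.3, 0.5]
width: 0.0005
```

Emit:
play_rows:
  increments:
    - {"tx": 0.012, "ty": 0, "tz": 0, "ax": 0, "ay": 0, "az": 0, "claw": 255}
    - {"tx": 0.012, "ty": 0, "tz": 0.001, "ax": 0, "ay": 0, "az": 0, "claw": 255}
    - {"tx": 0.012, "ty": 0, "tz": 0.002, "ax": 0, "ay": 0, "az": 0, "claw": 255}
    - {"tx": 0.01, "ty": 0, "tz": 0.002, "ax": 0, "ay": 0, "az": 0, "claw": 255}
    - {"tx": 0, "ty": 0, "tz": 0, "ax": 0, "ay": 0, "az": 0, "claw": 255}

```text
time: 9.35
tcp_pos: [0.5867, 0.3519, 0.188]
tool_rot: [0.995, 0.097, -0.008, 0.002]
force: [-25.7, -7.3, 13.9]
width: 0.0008
```

Run:
```python
from h import *
go(W(.07,.038,.183))
t=grab('top'); s=grab('side')
b=np.hstack([cv2.resize(t['frame'][150:290,100:270],(340,280)),cv2.resize(s['frame'][220:340,180:340],(372,280))])[:,:,::-1]
cv2.imwrite('pics/c6.png',b)
for n,f,(r0,r1,c0,c1) in [('top',t,(180,270,100,200)),('side',s,(230,384,150,330))]:
    h=cv2.cvtColor(f['frame'],cv2.COLOR_RGB2HSV); m=((h[:,:,0]<8)|(h[:,:,0]>172))&(h[:,:,1]>150)&(h[:,:,2]>80)
    ys,xs=np.where(m[r0:r1,c0:c1]); print(n,len(xs),xs.min()+c0,xs.max()+c0,ys.min()+r0,ys.max()+r0)
```

```text
t 9.3 tcp [0.5867 0.3519 0.188 ] cab [ 0.0724 -0.0728  0.188 ] tool shift [-0.1107  0.0021  0.0068] yaw 11.15 tz [-0.015 -0.006 -1.   ] F [-25.7  -7.3  13.9] w 0.0008
top 83 116 125 188 218
side 341 188 220 324 346
```

View pics/c6.png

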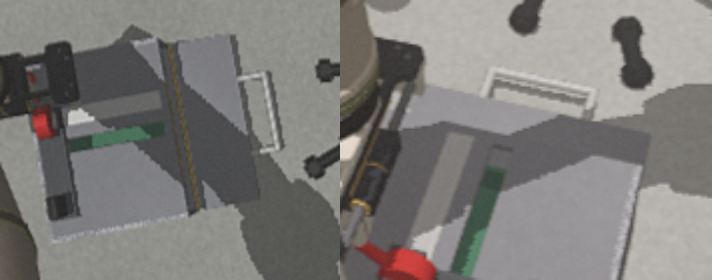

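The lever is at its free stop (25 N against it). I'll lift, go to the pull fin and grip it.

Emit:
play_rows:
  increments:
    - {"tx": -0.015, "ty": 0, "tz": 0, "ax": 0, "ay": 0, "az": 0, "claw": 100}
    - {"tx": 0, "ty": 0, "tz": -0.04, "ax": 0, "ay": 0, "az": 0, "claw": 50}
    - {"tx": -0.045, "ty": 0.002, "tz": 0, "ax": 0, "ay": 0, "az": 0, "claw": 0}
    - {"tx": -0.045, "ty": 0.002, "tz": 0, "ax": 0, "ay": 0, "az": 0, "claw": 0}
    - {"tx": -0.045, "ty": 0, "tz": 0, "ax": 0, "ay": 0, "az": 0, "claw": 0}
    - {"tx": 0, "ty": 0, "tz": 0, "ax": 0, "ay": 0, "az": 0, "claw": 0}
    - {"tx": 0, "ty": 0, "tz": 0, "ax": 0, "ay": 0, "az": 0, "claw": 0}

```text
time: 10.15
tcp_pos: [0.4483, 0.3206, 0.2295]
tool_rot: [0.995, 0.097, 0.001, -0.0]
force: [0.2, 0.8, 0.2]
width: 0.0519
```

Run:
```python
from h import *
go(W(.07,.077,.142))
f=grab('wrist','w7.png')
```

```text
t 10.2 tcp [0.4483 0.3206 0.2295] cab [0.0681 0.069  0.2295] tool shift [-0.0081 -0.0019  0.0874] yaw 11.11 tz [ 0.001  0.001 -1.   ] F [0.2 0.8 0.2] w 0.0519
```

View pics/w7.png

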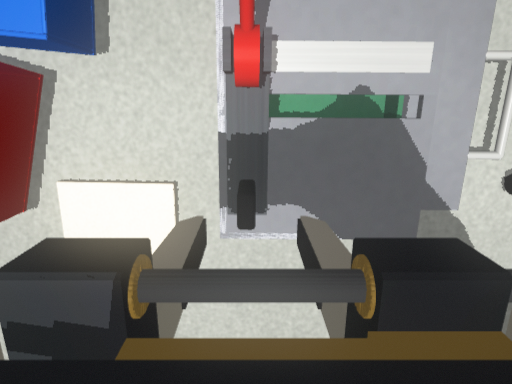

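The pull fin's top is at (246,204). I'll check its position by ray casting.

Run:
```python
from h import *
f=grab('wrist'); p=onz(f,246,203,.1735); print(cab(p).round(4)); p[2]=.142; go(p)
print(cab(onz(f,482,49,.028)),'tip px',proj(f,robot.observe()['tcp_pos']))
```

```text
[0.0706 0.0703 0.1735]
t 10.2 tcp [0.4495 0.3207 0.2291] cab [0.0679 0.0678 0.2291] tool shift [-0.0026 -0.0027  0.0871] yaw 11.01 tz [ 0.001  0.001 -1.   ] F [ 0.   0.4 -0.3] w 0.0598
[-0.18498251 -0.05975688  0.028     ] tip px [249.11089546 228.64449608]
```

Emit:
play_rows:
  increments:
    - {"tx": -0.003, "ty": -0.002, "tz": 0.04, "ax": 0, "ay": 0, "az": 0, "claw": 0}
    - {"tx": 0, "ty": 0, "tz": 0.047, "ax": 0, "ay": 0, "az": 0, "claw": 0}
    - {"tx": 0, "ty": 0, "tz": 0, "ax": 0, "ay": 0, "az": 0, "claw": 255}
    - {"tx": 0, "ty": 0, "tz": 0, "ax": 0, "ay": 0, "az": 0, "claw": 255}
    - {"tx": 0, "ty": 0, "tz": 0, "ax": 0, "ay": 0, "az": 0, "claw": 255}
    - {"tx": 0, "ty": 0, "tz": 0, "ax": 0, "ay": 0, "az": 0, "claw": 255}
    - {"tx": 0, "ty": 0, "tz": 0, "ax": 0, "ay": 0, "az": 0, "claw": 255}
    - {"tx": 0, "ty": 0, "tz": 0, "ax": 0, "ay": 0, "az": 0, "claw": 255}
  force: 40

```text
time: 11.05
tcp_pos: [0.4448, 0.3216, 0.1429]
tool_rot: [0.995, 0.096, 0.001, -0.0]
force: [-0.8, -1.0, -0.5]
width: 0.0374
```

Emit:
play_rows:
  increments:
    - {"tx": 0, "ty": 0, "tz": 0, "ax": 0, "ay": 0, "az": 0, "claw": 255}
    - {"tx": 0, "ty": 0, "tz": 0, "ax": 0, "ay": 0, "az": 0, "claw": 255}
    - {"tx": 0, "ty": 0, "tz": 0, "ax": 0, "ay": 0, "az": 0, "claw": 255}
    - {"tx": 0, "ty": 0, "tz": 0, "ax": 0, "ay": 0, "az": 0, "claw": 255}
    - {"tx": 0, "ty": 0, "tz": 0, "ax": 0, "ay": 0, "az": 0, "claw": 255}
    - {"tx": 0, "ty": 0, "tz": 0, "ax": 0, "ay": 0, "az": 0, "claw": 255}

```text
time: 11.65
tcp_pos: [0.4444, 0.3218, 0.142]
tool_rot: [0.995, 0.096, 0.0, -0.0]
force: [-1.2, 1.4, 3.9]
width: 0.0136
```

Gripped at 14 mm. Drawing the tray out 130 mm.

Emit:
play_rows:
  increments:
    - {"tx": 0, "ty": 0.01, "tz": 0, "ax": 0, "ay": 0, "az": 0, "claw": 255}
    - {"tx": 0, "ty": 0.018, "tz": 0, "ax": 0, "ay": 0, "az": 0, "claw": 255}
    - {"tx": 0, "ty": 0.02, "tz": 0, "ax": 0, "ay": 0, "az": 0, "claw": 255}
    - {"tx": 0, "ty": 0.02, "tz": 0, "ax": 0, "ay": 0, "az": 0, "claw": 255}
    - {"tx": 0, "ty": 0.02, "tz": 0, "ax": 0, "ay": 0, "az": 0, "claw": 255}
    - {"tx": 0, "ty": 0.018, "tz": 0, "ax": 0, "ay": 0, "az": 0, "claw": 255}
    - {"tx": 0, "ty": 0.014, "tz": 0, "ax": 0, "ay": 0, "az": 0, "claw": 255}
    - {"tx": 0, "ty": 0.01, "tz": 0, "ax": 0, "ay": 0, "az": 0, "claw": 255}

```text
time: 12.45
tcp_pos: [0.4681, 0.1971, 0.142]
tool_rot: [0.995, 0.097, -0.0, -0.003]
force: [-15.6, 42.2, -3.1]
width: 0.0136
```

Emit:
play_rows:
  increments:
    - {"tx": 0, "ty": 0, "tz": 0, "ax": 0, "ay": 0, "az": 0, "claw": 255}
    - {"tx": 0, "ty": 0, "tz": 0, "ax": 0, "ay": 0, "az": 0, "claw": 255}

```text
time: 12.65
tcp_pos: [0.4679, 0.1974, 0.142]
tool_rot: [0.995, 0.098, -0.0, -0.002]
force: [-7.9, 15.7, 3.7]
width: 0.0137
```

Run:
```python
from h import *
go(W(.07,.077,.142))
```

```text
t 12.7 tcp [0.4679 0.1974 0.142 ] cab [-0.0567  0.0732  0.142 ] tool shift [-0.0033 -0.1267  0.0005] yaw 11.23 tz [-0.001  0.004 -1.   ] F [-7.9 15.7  3.7] w 0.0137
```

Stopped hard after 127 mm, so the tray is out. Next: release, go round to the −y side of the ball and flip the lever back.

Emit:
play_rows:
  increments:
    - {"tx": 0, "ty": -0.002, "tz": 0, "ax": 0, "ay": 0, "az": 0, "claw": 0}
    - {"tx": 0, "ty": 0, "tz": 0, "ax": 0, "ay": 0, "az": 0, "claw": 0}
    - {"tx": 0, "ty": 0, "tz": 0, "ax": 0, "ay": 0, "az": 0, "claw": 0}
    - {"tx": 0, "ty": 0, "tz": 0, "ax": 0, "ay": 0, "az": 0, "claw": 0}
    - {"tx": 0, "ty": 0, "tz": -0.05, "ax": 0, "ay": 0, "az": 0, "claw": 100}
    - {"tx": 0, "ty": 0, "tz": -0.05, "ax": 0, "ay": 0, "az": 0, "claw": 255}
    - {"tx": 0.049, "ty": 0, "tz": 0, "ax": 0, "ay": 0, "az": 0, "claw": 255}
    - {"tx": 0.049, "ty": 0, "tz": 0, "ax": 0, "ay": 0, "az": 0, "claw": 255}

```text
time: 13.45
tcp_pos: [0.5669, 0.2145, 0.2452]
tool_rot: [0.995, 0.096, 0.003, -0.001]
force: [0.1, 1.0, 0.8]
width: 0.0343
```

Emit:
play_rows:
  increments:
    - {"tx": 0.049, "ty": 0, "tz": 0, "ax": 0, "ay": 0, "az": 0, "claw": 255}
    - {"tx": 0.049, "ty": 0, "tz": 0, "ax": 0, "ay": 0, "az": 0, "claw": 255}
    - {"tx": 0, "ty": 0, "tz": 0, "ax": 0, "ay": 0, "az": 0, "claw": 255}
    - {"tx": 0, "ty": 0, "tz": 0, "ax": 0, "ay": 0, "az": 0, "claw": 255}
    - {"tx": 0, "ty": 0, "tz": 0, "ax": 0, "ay": 0, "az": 0, "claw": 255}

```text
time: 13.95
tcp_pos: [0.6602, 0.2329, 0.2414]
tool_rot: [0.995, 0.096, -0.001, 0.0]
force: [0.6, -0.0, -0.6]
width: 0.0006
```

Run:
```python
from h import *
go(W(-.058,-.124,.186))
f=grab('wrist')
h=cv2.cvtColor(f['frame'],cv2.COLOR_RGB2HSV); m=(((h[:,:,0]<8)|(h[:,:,0]>172))&(h[:,:,1]>150)&(h[:,:,2]>60)).astype(np.uint8)
n,l,s,c=cv2.connectedComponentsWithStats(m)
for i in range(1,n):
    if s[i,4]>60: print(s[i],c[i].round(1))
b=proj(f,W(-.058,-.092,.19)); print('pred ball',b)
s=grab('side'); t=grab('top')
cv2.imwrite('pics/c8.png',np.hstack([cv2.resize(t['frame'][150:290,100:270],(340,280)),cv2.resize(s['frame'][220:340,180:340],(372,280))])[:,:,::-1])
```

```text
t 13.9 tcp [0.6602 0.2329 0.2414] cab [-0.0585 -0.1223  0.2414] tool shift [ 0.0018 -0.0006  0.0554] yaw 11.05 tz [-0.001 -0.001 -1.   ] F [ 0.6 -0.  -0.6] w 0.0006
[ 353   42   67   65 3381] [386.8  74.4]
pred ball [248.70094907 240.12781936]
```

View pics/c8.png

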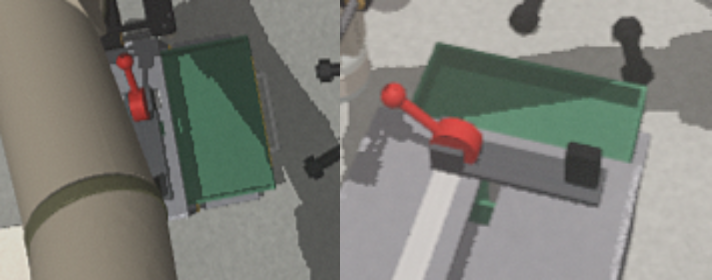

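Run:
```python
from h import *
s=grab('side'); t=grab('top')
p,e=tri(t,(162,181),s,(202.8,260.7)); print(p,cab(p).round(4),e)
print(proj(t,W(-.058,-.092,.19)),proj(t,robot.observe()['tcp_pos']))
```

```text
[0.62745487 0.22864043 0.18994021] [-0.0564 -0.0893  0.1899] 0.00024566318457687936
[162.38670682 179.82299024] [155.72744593 165.49387747]
```

The ball is where predicted. Now I'll descend and push it back towards +y.

Emit:
play_rows:
  increments:
    - {"tx": 0, "ty": -0.001, "tz": 0.03, "ax": 0, "ay": 0, "az": 0, "claw": 255}
    - {"tx": 0, "ty": 0, "tz": 0.025, "ax": 0, "ay": 0, "az": 0, "claw": 255}
    - {"tx": -0.014, "ty": 0, "tz": 0, "ax": 0, "ay": 0, "az": 0, "claw": 255}
    - {"tx": -0.014, "ty": 0, "tz": -0.003, "ax": 0, "ay": 0, "az": 0, "claw": 255}
    - {"tx": -0.014, "ty": 0, "tz": -0.004, "ax": 0, "ay": 0, "az": 0, "claw": 255}
    - {"tx": -0.014, "ty": 0, "tz": -0.002, "ax": 0, "ay": 0, "az": 0, "claw": 255}
    - {"tx": -0.014, "ty": 0, "tz": 0, "ax": 0, "ay": 0, "az": 0, "claw": 255}
    - {"tx": -0.012, "ty": 0, "tz": 0, "ax": 0, "ay": 0, "az": 0, "claw": 255}

```text
time: 15.0
tcp_pos: [0.5799, 0.2186, 0.1965]
tool_rot: [0.995, 0.096, 0.001, -0.0]
force: [0.7, -0.2, -1.3]
width: 0.0005
```

Emit:
play_rows:
  increments:
    - {"tx": -0.012, "ty": 0, "tz": 0.002, "ax": 0, "ay": 0, "az": 0, "claw": 255}
    - {"tx": -0.01, "ty": 0, "tz": 0.003, "ax": 0, "ay": 0, "az": 0, "claw": 255}
    - {"tx": -0.008, "ty": 0, "tz": 0.002, "ax": 0, "ay": 0, "az": 0, "claw": 255}
    - {"tx": 0, "ty": 0, "tz": 0, "ax": 0, "ay": 0, "az": 0, "claw": 255}

```text
time: 15.4
tcp_pos: [0.5499, 0.2125, 0.1884]
tool_rot: [0.995, 0.096, -0.001, 0.0]
force: [-0.1, 0.6, 0.0]
width: 0.0005
```

Run:
```python
from h import *
go(W(-.058,-.012,.186))
```

```text
t 15.4 tcp [0.5499 0.2125 0.1884] cab [-0.0575 -0.0101  0.1884] tool shift [0.0019 0.0005 0.0024] yaw 11.07 tz [-0.002 -0.001 -1.   ] F [-0.1  0.6  0. ] w 0.0005
```

Emit:
play_rows:
  increments:
    - {"tx": -0.006, "ty": 0, "tz": 0.001, "ax": 0, "ay": 0, "az": 0, "claw": 255}
    - {"tx": -0.004, "ty": 0, "tz": 0, "ax": 0, "ay": 0, "az": 0, "claw": 255}
    - {"tx": 0, "ty": 0, "tz": 0, "ax": 0, "ay": 0, "az": 0, "claw": 255}

```text
time: 15.7
tcp_pos: [0.5479, 0.2123, 0.189]
tool_rot: [0.995, 0.096, 0.006, -0.002]
force: [20.0, 3.1, -9.3]
width: 0.0006
```

Run:
```python
from h import *
go(W(-.058,-.012,.186))
s=grab('side'); h=cv2.cvtColor(s['frame'],cv2.COLOR_RGB2HSV)
m=(((h[:,:,0]<8)|(h[:,:,0]>172))&(h[:,:,1]>150)&(h[:,:,2]>60)).astype(np.uint8); m[:230]=0
n,l,st,c=cv2.connectedComponentsWithStats(m)
for i in range(1,n):
    if st[i,4]>20: print(st[i],c[i].round(1))
for a in (0,.2,.4,.8): print(a,proj(s,W(-.057,-.042+.07*np.sin(.8-a),.141+.07*np.cos(.8-a))).round(1))
```

```text
t 15.7 tcp [0.5479 0.2123 0.189 ] cab [-0.0573 -0.0081  0.189 ] tool shift [0.0038 0.0007 0.003 ] yaw 10.98 tz [ 0.012  0.005 -1.   ] F [20.   3.1 -9.3] w 0.0006
[162 230  26  14 267] [174.2 235.1]
[249 267   7  10  57] [251.9 271.3]
0 [250.1 271. ]
0.2 [244.7 267.1]
0.4 [238.5 263.7]
0.8 [225. 259.]
```

The ball reads angle 0 and pushes back with 20 N, so the lever is locked. Next I'll move to a viewpoint over the bolts.

Emit:
play_rows:
  increments:
    - {"tx": 0.012, "ty": 0, "tz": 0, "ax": 0, "ay": 0, "az": 0, "claw": 255}
    - {"tx": 0, "ty": 0, "tz": -0.05, "ax": 0, "ay": 0, "az": 0, "claw": 200}
    - {"tx": 0, "ty": 0, "tz": -0.05, "ax": 0, "ay": 0, "az": 0, "claw": 150}
    - {"tx": -0.018, "ty": 0.043, "tz": 0, "ax": 0, "ay": 0, "az": 0, "claw": 50}
    - {"tx": -0.018, "ty": 0.043, "tz": 0, "ax": 0, "ay": 0, "az": 0, "claw": 0}
    - {"tx": -0.018, "ty": 0.043, "tz": 0, "ax": 0, "ay": 0, "az": 0, "claw": 0}
    - {"tx": -0.018, "ty": 0.043, "tz": 0, "ax": 0, "ay": 0, "az": 0, "claw": 0}
    - {"tx": -0.018, "ty": 0.043, "tz": 0, "ax": 0, "ay": 0, "az": 0, "claw": 0}

```text
time: 16.55
tcp_pos: [0.5051, -0.0167, 0.2878]
tool_rot: [0.995, 0.096, -0.001, -0.0]
force: [1.5, -0.5, 0.5]
width: 0.0518
```

Emit:
play_rows:
  increments:
    - {"tx": -0.018, "ty": 0.043, "tz": 0, "ax": 0, "ay": 0, "az": 0, "claw": 0}
    - {"tx": -0.018, "ty": 0.043, "tz": 0, "ax": 0, "ay": 0, "az": 0, "claw": 0}
    - {"tx": -0.018, "ty": 0.043, "tz": 0, "ax": 0, "ay": 0, "az": 0, "claw": 0}
    - {"tx": -0.018, "ty": 0.043, "tz": 0, "ax": 0, "ay": 0, "az": 0, "claw": 0}
    - {"tx": -0.018, "ty": 0.043, "tz": 0, "ax": 0, "ay": 0, "az": 0, "claw": 0}
    - {"tx": 0, "ty": 0, "tz": 0, "ax": 0, "ay": 0, "az": 0, "claw": 0}
    - {"tx": 0, "ty": 0, "tz": 0, "ax": 0, "ay": 0, "az": 0, "claw": 0}

```text
time: 17.25
tcp_pos: [0.4583, -0.2439, 0.2875]
tool_rot: [0.995, 0.095, -0.001, -0.0]
force: [-0.0, 0.6, -0.4]
width: 0.0928
```

```bash
cat >> h.py <<'E'
def bolts():
    "bolt axes from the wrist view: (centre px, centre, axis deg); grey-white blobs of shank size"
    f=grab('wrist'); h=cv2.cvtColor(f['frame'],cv2.COLOR_RGB2HSV).astype(int)
    return f,h
E
python3 - <<'E'
from h import *
go([.46,-.24,.3]); grab('wrist','w9.png')
E
```

```text
t 17.2 tcp [ 0.4583 -0.2439  0.2875] cab [-0.4881  0.1669  0.2875] tool shift [ 0.0024 -0.0036 -0.0125] yaw 10.89 tz [-0.001  0.001 -1.   ] F [-0.   0.6 -0.4] w 0.0928
```

View pics/w9.png

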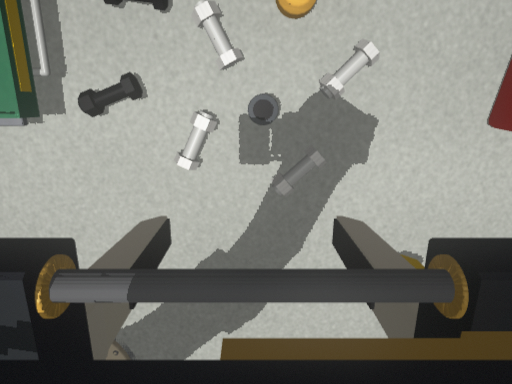

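The bolts run as follows: A (207,11)–(232,58), B (367,50)–(333,85), C (204,121)–(189,160), D (316,158)–(283,187). The coupling is at (263,108). I'll compute their world positions.

Run:
```python
from h import *
f=grab('wrist')
for k,a,b in [('A',(207,11),(230,57)),('B',(368,50),(334,84)),('C',(204,120),(189,160)),('D',(316,158),(284,187))]:
    p,q=onz(f,*a,.02),onz(f,*b,.02); m=(p+q)/2; d=q-p; ax=np.degrees(np.arctan2(d[1],d[0]))%180
    print(k,m.round(4),'len',np.linalg.norm(d).round(3),'axis',ax.round(1)); go([m[0],m[1],.2])
print('cpl',onz(f,263,105,.042).round(3))
```

```text
A [ 0.603  -0.1733  0.02  ] len 0.061 axis 38.5
t 17.4 tcp [ 0.4592 -0.242   0.2876] cab [-0.4863  0.1657  0.2876] tool shift [ 0.1544 -0.0395  0.0876] yaw 11.13 tz [-0.001  0.001 -1.   ] F [0.3 0.3 0.3] w 0.0928
B [ 0.5972 -0.3491  0.02  ] len 0.058 axis 146.5
t 17.4 tcp [ 0.4592 -0.242   0.2876] cab [-0.4863  0.1657  0.2876] tool shift [0.1148 0.1319 0.0874] yaw 11.13 tz [-0.001  0.001 -1.   ] F [0.3 0.3 0.3] w 0.0928
C [ 0.4645 -0.1652  0.02  ] len 0.06 axis 168.2
t 17.4 tcp [ 0.4592 -0.242   0.2876] cab [-0.4863  0.1657  0.2876] tool shift [ 0.0201 -0.0742  0.0877] yaw 11.13 tz [-0.001  0.001 -1.   ] F [0.3 0.3 0.3] w 0.0928
D [ 0.4473 -0.3162  0.02  ] len 0.061 axis 144.9
t 17.4 tcp [ 0.4592 -0.242   0.2876] cab [-0.4863  0.1657  0.2876] tool shift [-0.0259  0.0707  0.0875] yaw 11.13 tz [-0.001  0.001 -1.   ] F [0.3 0.3 0.3] w 0.0928
cpl [ 0.528 -0.245  0.042]
```

```bash
cat >> h.py <<'E'
def bolts(z=.02):
    f=grab('wrist'); g=cv2.GaussianBlur(cv2.cvtColor(f['frame'],cv2.COLOR_RGB2GRAY),(3,3),0)
    h=cv2.cvtColor(f['frame'],cv2.COLOR_RGB2HSV)
    bg=cv2.medianBlur(g,91).astype(int)
    d=np.abs(cv2.Sobel(g,cv2.CV_32F,1,0))+np.abs(cv2.Sobel(g,cv2.CV_32F,0,1))
    out=[]
    for dark in (0,1):   # lit bench / shadow
        sh=cv2.medianBlur(g,9)<150
        m=((g>(195 if not dark else 110))&(h[:,:,1]<50)).astype(np.uint8)
        if dark: m&=(cv2.dilate((g<95).astype(np.uint8),np.ones((15,15)))&(g<185).astype(np.uint8))
        m[235:]=0
        m=cv2.morphologyEx(m,cv2.MORPH_OPEN,np.ones((3,3))); n,l,s,c=cv2.connectedComponentsWithStats(m)
        for i in range(1,n):
            if not 200<s[i,4]<4000: continue
            ys,xs=np.where(l==i); w=np.array([onz(f,x,y,z)[:2] for x,y in zip(xs,ys)]).astype(np.float32)*1000
            (c0,wh,a)=cv2.minAreaRect(w)
            if not(55<max(wh)<95 and 10<min(wh)<40): continue
            v=cv2.PCACompute2(w,None)[1][0]
            out.append((dark,c[i].round(0),np.round(np.array(c0)/1000,4),np.round(wh),round(np.degrees(np.arctan2(v[1],v[0]))%180,1)))
    return f,out
E
python3 - <<'E'
from h import *
f,o=bolts()
for x in o: print(*x)
g=cv2.cvtColor(f['frame'],cv2.COLOR_RGB2GRAY)
print(g[139-3:142,180:215:3]); print(g[165:180:3,285:320:4]); print(g[200,100],g[200,300],g[100,300])
E
```

```text
0 [222.  45.] [ 0.5956 -0.1769] [57. 18.] 39.5
0 [199. 133.] [ 0.4707 -0.1649] [18. 65.] 166.0
1 [43. 41.] [0.5541 0.0471] [90. 18.] 7.5
1 [ 26. 123.] [0.4422 0.0678] [22. 68.] 103.1
1 [301. 172.] [ 0.4493 -0.3157] [12. 62.] 143.2
[[190 190 187 188 177 206 237 192 160 110 181 181]
 [189 189 190 184 184 213 231 188 152 112 182 181]
 [189 186 187 180 188 217 225 184 144 114 182 181]
 [188 184 187 169 192 223 218 180 134 161 183 184]
 [185 182 184 159 194 229 212 177 122 184 185 185]
 [186 182 184 163 198 236 205 172 112 184 184 182]]
[[105 107 110  89 102 112 126 118 128]
 [107 106  95 101 110 127 117 112 105]
 [105  99  98 108 126 119 114 106 105]
 [105  95 108 125 119 114 105 104 104]
 [ 95 107 122 121 114 106 106 105 106]]
179 105 181
```

All four positions are confirmed. I'll start with bolt C at (0.4665, −0.1655), with a tool yaw of −13°.

Emit:
play_rows:
  increments:
    - {"tx": 0.011, "ty": -0.037, "tz": 0, "ax": 0, "ay": 0, "az": 0, "claw": 0}
    - {"tx": 0.011, "ty": -0.037, "tz": 0, "ax": 0, "ay": 0, "az": 0, "claw": 0}
    - {"tx": 0, "ty": 0, "tz": 0.045, "ax": 0, "ay": 0, "az": 0.14, "claw": 0}
    - {"tx": 0, "ty": 0, "tz": 0.045, "ax": 0, "ay": 0, "az": 0.14, "claw": 50}
    - {"tx": 0, "ty": 0, "tz": 0.045, "ax": 0, "ay": 0, "az": 0.14, "claw": 80}
    - {"tx": 0, "ty": 0, "tz": 0.04, "ax": 0, "ay": 0, "az": 0, "claw": 80}
    - {"tx": 0, "ty": 0, "tz": 0.04, "ax": 0, "ay": 0, "az": 0, "claw": 80}
    - {"tx": 0, "ty": 0, "tz": 0, "ax": 0, "ay": 0, "az": 0, "claw": 80}

```text
time: 18.2
tcp_pos: [0.4644, -0.164, 0.069]
tool_rot: [0.994, -0.112, -0.004, -0.001]
force: [-0.6, 1.4, 0.1]
width: 0.0643
```

Run:
```python
from h import *
go([.4665,-.1655,.006])
```

```text
t 18.2 tcp [ 0.4644 -0.164   0.069 ] cab [-0.4108  0.1457  0.069 ] tool shift [0.0029 0.001  0.063 ] yaw -12.84 tz [-0.007  0.002 -1.   ] F [-0.6  1.4  0.1] w 0.0643
```

Emit:
play_rows:
  increments:
    - {"tx": 0.003, "ty": 0.001, "tz": 0.04, "ax": 0, "ay": 0, "az": 0, "claw": 80}
    - {"tx": 0, "ty": 0, "tz": 0.023, "ax": 0, "ay": 0, "az": 0, "claw": 80}
    - {"tx": 0, "ty": 0, "tz": 0, "ax": 0, "ay": 0, "az": 0, "claw": 255}
    - {"tx": 0, "ty": 0, "tz": 0, "ax": 0, "ay": 0, "az": 0, "claw": 255}
    - {"tx": 0, "ty": 0, "tz": 0, "ax": 0, "ay": 0, "az": 0, "claw": 255}
    - {"tx": 0, "ty": 0, "tz": 0, "ax": 0, "ay": 0, "az": 0, "claw": 255}
    - {"tx": 0, "ty": 0, "tz": 0, "ax": 0, "ay": 0, "az": 0, "claw": 255}
    - {"tx": 0, "ty": 0, "tz": 0, "ax": 0, "ay": 0, "az": 0, "claw": 255}
  force: 50

```text
time: 19.0
tcp_pos: [0.4695, -0.1677, 0.0105]
tool_rot: [0.994, -0.113, 0.001, -0.0]
force: [1.0, 2.4, 2.3]
width: 0.0207
```

Emit:
play_rows:
  increments:
    - {"tx": 0, "ty": 0, "tz": 0, "ax": 0, "ay": 0, "az": 0, "claw": 255}
    - {"tx": 0, "ty": 0, "tz": -0.03, "ax": 0, "ay": 0, "az": 0, "claw": 255}
    - {"tx": 0, "ty": 0, "tz": -0.05, "ax": 0, "ay": 0, "az": 0, "claw": 255}
    - {"tx": 0, "ty": 0, "tz": -0.05, "ax": 0, "ay": 0, "az": 0, "claw": 255}
    - {"tx": 0, "ty": 0, "tz": -0.05, "ax": 0, "ay": 0, "az": -0.14, "claw": 255}
    - {"tx": 0, "ty": 0, "tz": 0, "ax": 0, "ay": 0, "az": -0.14, "claw": 255}
    - {"tx": 0, "ty": 0, "tz": 0, "ax": 0, "ay": 0, "az": -0.14, "claw": 255}

```text
time: 19.7
tcp_pos: [0.4693, -0.1684, 0.1916]
tool_rot: [0.995, 0.099, 0.001, 0.001]
force: [-0.0, 0.1, -3.7]
width: 0.0188
```

```bash
cat >> h.py <<'E'
TR=-.127  # tray slide along cabinet x
def slot(x,y,z): return W(TR+x,y,z)
E
python3 - <<'E'
from h import *
print(slot(-.03,-.07,.1).round(3),slot(-.03,.07,.1).round(3)); go(slot(-.03,-.07,.2))
E
```

```text
[0.628 0.126 0.1  ] [0.49 0.1  0.1 ]
t 19.7 tcp [ 0.4693 -0.1684  0.1916] cab [-0.416   0.1417  0.1916] tool shift [ 0.2134 -0.2576 -0.0083] yaw 11.37 tz [ 0.003 -0.001 -1.   ] F [-0.   0.1 -3.7] w 0.0188
```

Gripped (18.8 mm). I'll carry it to the tray's −y slot and turn to yaw 101°.

Emit:
play_rows:
  increments:
    - {"tx": 0.0305, "ty": -0.0368, "tz": 0, "ax": 0, "ay": 0, "az": 0, "claw": 255}
    - {"tx": 0.0305, "ty": -0.0368, "tz": 0, "ax": 0, "ay": 0, "az": 0, "claw": 255}
    - {"tx": 0.0305, "ty": -0.0368, "tz": 0, "ax": 0, "ay": 0, "az": 0, "claw": 255}
    - {"tx": 0.0305, "ty": -0.0368, "tz": 0, "ax": 0, "ay": 0, "az": 0, "claw": 255}
    - {"tx": 0.0305, "ty": -0.0368, "tz": 0, "ax": 0, "ay": 0, "az": 0, "claw": 255}
    - {"tx": 0.0305, "ty": -0.0368, "tz": 0, "ax": 0, "ay": 0, "az": 0, "claw": 255}
    - {"tx": 0.0305, "ty": -0.0368, "tz": 0, "ax": 0, "ay": 0, "az": 0, "claw": 255}
    - {"tx": 0, "ty": 0, "tz": 0, "ax": 0, "ay": 0, "az": -0.1424, "claw": 255}

```text
time: 20.5
tcp_pos: [0.6306, 0.1345, 0.1891]
tool_rot: [0.985, 0.171, 0.001, -0.002]
force: [-0.6, 0.6, -3.3]
width: 0.0186
```

Emit:
play_rows:
  increments:
    - {"tx": 0, "ty": 0, "tz": 0, "ax": 0, "ay": 0, "az": -0.1424, "claw": 255}
    - {"tx": 0, "ty": 0, "tz": 0, "ax": 0, "ay": 0, "az": -0.1424, "claw": 255}
    - {"tx": 0, "ty": 0, "tz": 0, "ax": 0, "ay": 0, "az": -0.1424, "claw": 255}
    - {"tx": 0, "ty": 0, "tz": 0, "ax": 0, "ay": 0, "az": -0.1424, "claw": 255}
    - {"tx": 0, "ty": 0, "tz": 0, "ax": 0, "ay": 0, "az": -0.1424, "claw": 255}
    - {"tx": 0, "ty": 0, "tz": 0, "ax": 0, "ay": 0, "az": -0.1424, "claw": 255}
    - {"tx": 0, "ty": 0, "tz": 0, "ax": 0, "ay": 0, "az": -0.1424, "claw": 255}
    - {"tx": 0, "ty": 0, "tz": 0, "ax": 0, "ay": 0, "az": -0.1424, "claw": 255}

```text
time: 21.3
tcp_pos: [0.6285, 0.125, 0.1891]
tool_rot: [0.738, 0.674, -0.001, -0.0]
force: [0.4, -0.0, -3.3]
width: 0.0189
```

Emit:
play_rows:
  increments:
    - {"tx": 0, "ty": 0, "tz": 0, "ax": 0, "ay": 0, "az": -0.1424, "claw": 255}
    - {"tx": 0, "ty": 0, "tz": 0, "ax": 0, "ay": 0, "az": -0.1424, "claw": 255}
    - {"tx": 0, "ty": 0, "tz": 0, "ax": 0, "ay": 0, "az": 0, "claw": 255}

```text
time: 21.6
tcp_pos: [0.6286, 0.1247, 0.189]
tool_rot: [0.637, 0.771, -0.001, -0.001]
force: [0.5, 0.2, -3.1]
width: 0.0185
```

Run:
```python
from h import *
go(slot(-.032,-.069,.055))
f=grab('wrist','w10.png'); cv2.imwrite('pics/w10.png',f['frame'][:,:,::-1])
```

```text
t 21.6 tcp [0.6286 0.1247 0.189 ] cab [-0.1587 -0.0706  0.189 ] tool shift [-0.0003 -0.0013  0.134 ] yaw 100.87 tz [-0.002 -0.001 -1.   ] F [ 0.5  0.2 -3.1] w 0.0185
```

View pics/w10.png

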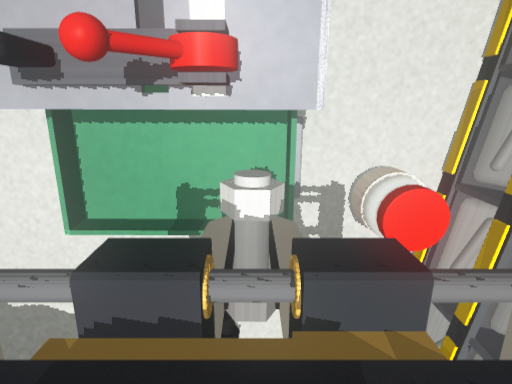

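The bolt is held in line with the slide, above the green tray. I'll check the tray walls against the model: right inner rim about column 292, near wall about row 222.

Run:
```python
from h import *
f=grab('wrist')
for p in [(291,150),(299,150),(54,150),(66,226),(150,234),(150,219)]: 
    q=cab(onz(f,*p,.073)); print(p,q.round(4),'tray x',(q[0]-TR).round(4), 'floor', (cab(onz(f,*p,.041))).round(4))
```

```text
(291, 150) [-0.1303 -0.1057  0.073 ] tray x -0.0033 floor [-0.1349 -0.1097  0.041 ]
(299, 150) [-0.1304 -0.113   0.073 ] tray x -0.0034 floor [-0.135  -0.1178  0.041 ]
(54, 150) [-0.1288  0.1096  0.073 ] tray x -0.0018 floor [-0.1333  0.13    0.041 ]
(66, 226) [-0.2027  0.1103  0.073 ] tray x -0.0757 floor [-0.2155  0.1309  0.041 ]
(150, 234) [-0.2116  0.0296  0.073 ] tray x -0.0846 floor [-0.2254  0.041   0.041 ]
(150, 219) [-0.196   0.0282  0.073 ] tray x -0.069 floor [-0.2081  0.0395  0.041 ]
```

The model agrees within 2 mm. Lowering and releasing with a small opening.

Emit:
play_rows:
  increments:
    - {"tx": 0, "ty": -0.001, "tz": 0.045, "ax": 0, "ay": 0, "az": 0, "claw": 255}
    - {"tx": 0, "ty": 0, "tz": 0.045, "ax": 0, "ay": 0, "az": 0, "claw": 255}
    - {"tx": 0, "ty": 0, "tz": 0.03, "ax": 0, "ay": 0, "az": 0, "claw": 255}
    - {"tx": 0, "ty": 0, "tz": 0.015, "ax": 0, "ay": 0, "az": 0, "claw": 255}
    - {"tx": 0, "ty": 0, "tz": 0, "ax": 0, "ay": 0, "az": 0, "claw": 255}

```text
time: 22.2
tcp_pos: [0.6275, 0.1255, 0.0533]
tool_rot: [0.638, 0.77, -0.001, -0.001]
force: [0.1, 0.7, -2.0]
width: 0.019
```

Emit:
play_rows:
  increments:
    - {"tx": 0, "ty": 0, "tz": 0, "ax": 0, "ay": 0, "az": 0, "claw": 168}
    - {"tx": 0, "ty": 0, "tz": 0, "ax": 0, "ay": 0, "az": 0, "claw": 168}
    - {"tx": 0, "ty": 0, "tz": 0, "ax": 0, "ay": 0, "az": 0, "claw": 168}
    - {"tx": 0, "ty": 0, "tz": -0.03, "ax": 0, "ay": 0, "az": 0, "claw": 168}
    - {"tx": 0, "ty": 0, "tz": -0.05, "ax": 0, "ay": 0, "az": 0, "claw": 168}
    - {"tx": 0, "ty": 0, "tz": -0.05, "ax": 0, "ay": 0, "az": 0, "claw": 100}
    - {"tx": 0, "ty": 0, "tz": -0.05, "ax": 0, "ay": 0, "az": 0, "claw": 80}
    - {"tx": 0, "ty": 0, "tz": -0.05, "ax": 0, "ay": 0, "az": 0, "claw": 80}

```text
time: 23.0
tcp_pos: [0.628, 0.1254, 0.2881]
tool_rot: [0.638, 0.77, 0.001, 0.0]
force: [1.1, -0.3, -0.9]
width: 0.0508
```

Run:
```python
from h import *
go([.53,-.18,.285]); f,o=bolts(.06)
for x in o: print(*x,'tray',(cab([*x[2],0])-[TR,0,0]).round(3))
```

```text
t 23.0 tcp [0.628  0.1254 0.2881] cab [-0.1579 -0.0701  0.2881] tool shift [-0.2817 -0.1533  0.0028] yaw 100.78 tz [ 0.002  0.    -1.   ] F [ 1.1 -0.3 -0.9] w 0.0508
0 [250. 156.] [0.6242 0.1257] [25. 63.] 103.2 tray [-0.03  -0.066  0.   ]
1 [102.  63.] [0.4281 0.2058] [33. 83.] 167.9 tray [0.086 0.111 0.   ]
1 [90. 87.] [0.4228 0.1742] [17. 64.] 172.0 tray [0.056 0.122 0.   ]
1 [500. 143.] [0.9322 0.2093] [76. 17.] 89.2 tray [-0.007 -0.385  0.   ]
1 [500. 206.] [0.964  0.1289] [89. 12.] 91.5 tray [-0.092 -0.401  0.   ]
1 [415. 202.] [0.8527 0.1031] [82. 25.] 86.0 tray [-0.096 -0.286  0.   ]
1 [477. 212.] [0.9374 0.1122] [34. 62.] 126.8 tray [-0.103 -0.371  0.   ]
```

Bolt 1 lies in the tray at (−0.03, −0.067). Next is bolt A, near (0.600, −0.175), axis 39°.

Emit:
play_rows:
  increments:
    - {"tx": -0.0413, "ty": -0.0119, "tz": 0, "ax": 0, "ay": 0, "az": 0, "claw": 80}
    - {"tx": -0.0413, "ty": -0.0119, "tz": 0, "ax": 0, "ay": 0, "az": 0, "claw": 80}
    - {"tx": -0.0413, "ty": -0.0119, "tz": 0, "ax": 0, "ay": 0, "az": 0, "claw": 80}
    - {"tx": -0.0413, "ty": -0.0119, "tz": 0, "ax": 0, "ay": 0, "az": 0, "claw": 80}
    - {"tx": -0.0413, "ty": -0.0119, "tz": 0, "ax": 0, "ay": 0, "az": 0, "claw": 80}
    - {"tx": -0.0413, "ty": -0.0119, "tz": 0, "ax": 0, "ay": 0, "az": 0, "claw": 80}
    - {"tx": -0.0413, "ty": -0.0119, "tz": 0, "ax": 0, "ay": 0, "az": 0, "claw": 80}
    - {"tx": 0, "ty": 0, "tz": 0, "ax": 0, "ay": 0, "az": 0.135, "claw": 80}

```text
time: 23.85
tcp_pos: [0.599, -0.1825, 0.2848]
tool_rot: [0.692, 0.722, -0.001, 0.001]
force: [-0.4, 0.7, -0.5]
width: 0.064
```

Emit:
play_rows:
  increments:
    - {"tx": 0, "ty": 0, "tz": 0, "ax": 0, "ay": 0, "az": 0.135, "claw": 80}
    - {"tx": 0, "ty": 0, "tz": 0, "ax": 0, "ay": 0, "az": 0.135, "claw": 80}
    - {"tx": 0, "ty": 0, "tz": 0, "ax": 0, "ay": 0, "az": 0.135, "claw": 80}
    - {"tx": 0, "ty": 0, "tz": 0, "ax": 0, "ay": 0, "az": 0.135, "claw": 80}
    - {"tx": 0, "ty": 0, "tz": 0, "ax": 0, "ay": 0, "az": 0.135, "claw": 80}
    - {"tx": 0, "ty": 0, "tz": 0, "ax": 0, "ay": 0, "az": 0.135, "claw": 80}
    - {"tx": 0, "ty": 0, "tz": 0, "ax": 0, "ay": 0, "az": 0.135, "claw": 80}
    - {"tx": 0, "ty": 0, "tz": 0, "ax": 0, "ay": 0, "az": 0, "claw": 80}

```text
time: 24.65
tcp_pos: [0.6006, -0.174, 0.2856]
tool_rot: [0.943, 0.332, 0.001, 0.001]
force: [0.9, 0.4, -0.4]
width: 0.064
```

Run:
```python
from h import *
go([.600,-.175,.008]); f,o=bolts(.02)
cv2.imwrite('pics/w11.png',f['frame'][:,:,::-1])
for x in o: print(*x)
```

```text
t 24.6 tcp [ 0.6006 -0.174   0.2856] cab [-0.4465  0.0138  0.2856] tool shift [-0.0013  0.      0.2776] yaw 38.8 tz [ 0.001 -0.001 -1.   ] F [ 0.9  0.4 -0.4] w 0.064
0 [436. 218.] [ 0.6979 -0.4454] [25. 67.] 114.6
1 [313. 146.] [ 0.6644 -0.2351] [65. 31.] 9.6
```

Run:
```python
from h import *
t=grab('top')
a=cv2.imread('pics/w11.png')[:250]; b=cv2.resize(t['frame'][150:270,270:410],(560,340),interpolation=cv2.INTER_CUBIC)[:,:,::-1]
c=np.zeros((590,560,3),np.uint8); c[:250,:512]=a; c[250:]=b[:340]
cv2.imwrite('pics/c12.png',c)
```

```text
(no output)
```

View pics/c12.png

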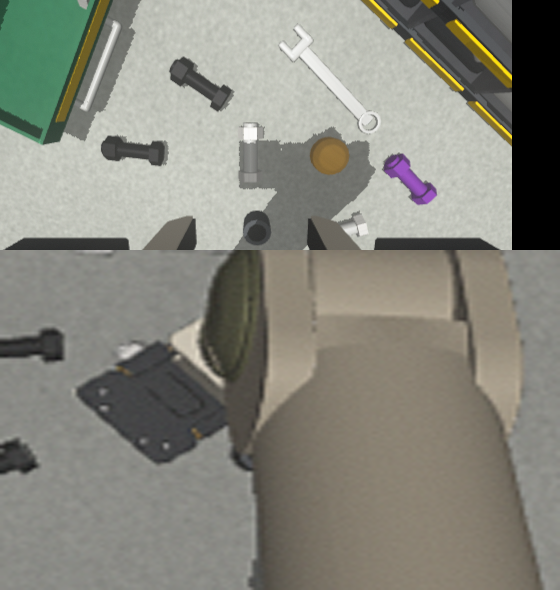

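The bolt is at (249,157), in line with the tool and half in shadow. I'll work out the exact offset.

Run:
```python
from h import *
f=grab('wrist')
m=(onz(f,251,126,.02)+onz(f,248.5,184,.02))/2; go([m[0],m[1],.006]); d=onz(f,251,126,.02)-onz(f,248.5,184,.02); print(np.degrees(np.arctan2(d[1],d[0])),np.linalg.norm(d))
```

```text
t 24.8 tcp [ 0.6006 -0.174   0.2852] cab [-0.4465  0.0139  0.2852] tool shift [-0.001  -0.0015  0.2792] yaw 39.13 tz [ 0.001 -0.    -1.   ] F [-0.9 -0.3  0.2] w 0.0638
36.63186113482894 0.0815624987095985
```

Emit:
play_rows:
  increments:
    - {"tx": 0, "ty": -0.001, "tz": 0.05, "ax": 0, "ay": 0, "az": 0.02, "claw": 80}
    - {"tx": 0, "ty": 0, "tz": 0.05, "ax": 0, "ay": 0, "az": 0, "claw": 80}
    - {"tx": 0, "ty": 0, "tz": 0.05, "ax": 0, "ay": 0, "az": 0, "claw": 80}
    - {"tx": 0, "ty": 0, "tz": 0.05, "ax": 0, "ay": 0, "az": 0, "claw": 80}
    - {"tx": 0, "ty": 0, "tz": 0.045, "ax": 0, "ay": 0, "az": 0, "claw": 80}
    - {"tx": 0, "ty": 0, "tz": 0.034, "ax": 0, "ay": 0, "az": 0, "claw": 80}
    - {"tx": 0, "ty": 0, "tz": 0, "ax": 0, "ay": 0, "az": 0, "claw": 80}
    - {"tx": 0, "ty": 0, "tz": 0, "ax": 0, "ay": 0, "az": 0, "claw": 255}

```text
time: 25.6
tcp_pos: [0.5999, -0.1732, 0.0051]
tool_rot: [0.946, 0.325, -0.0, -0.0]
force: [-0.2, 0.2, 0.4]
width: 0.0597
```

Emit:
play_rows:
  increments:
    - {"tx": 0, "ty": 0, "tz": 0, "ax": 0, "ay": 0, "az": 0, "claw": 255}
    - {"tx": 0, "ty": 0, "tz": 0, "ax": 0, "ay": 0, "az": 0, "claw": 255}
    - {"tx": 0, "ty": 0, "tz": 0, "ax": 0, "ay": 0, "az": 0, "claw": 255}
    - {"tx": 0, "ty": 0, "tz": 0, "ax": 0, "ay": 0, "az": 0, "claw": 255}
    - {"tx": 0, "ty": 0, "tz": 0, "ax": 0, "ay": 0, "az": 0, "claw": 255}
    - {"tx": 0, "ty": 0, "tz": 0, "ax": 0, "ay": 0, "az": 0, "claw": 255}
    - {"tx": 0, "ty": 0, "tz": 0, "ax": 0, "ay": 0, "az": 0, "claw": 255}

```text
time: 26.3
tcp_pos: [0.5999, -0.1733, 0.0061]
tool_rot: [0.946, 0.324, 0.0, 0.0]
force: [-1.5, 0.2, 5.2]
width: 0.0187
```

Emit:
play_rows:
  increments:
    - {"tx": 0, "ty": 0, "tz": -0.03, "ax": 0, "ay": 0, "az": 0, "claw": 255}
    - {"tx": 0, "ty": 0, "tz": -0.05, "ax": 0, "ay": 0, "az": 0, "claw": 255}
    - {"tx": 0, "ty": 0, "tz": -0.05, "ax": 0, "ay": 0, "az": 0, "claw": 255}
    - {"tx": 0, "ty": 0, "tz": -0.05, "ax": 0, "ay": 0, "az": 0, "claw": 255}
    - {"tx": 0, "ty": 0, "tz": 0, "ax": 0, "ay": 0, "az": 0, "claw": 255}

```text
time: 26.8
tcp_pos: [0.6031, -0.174, 0.1923]
tool_rot: [0.946, 0.323, 0.004, 0.003]
force: [0.4, -0.1, -3.9]
width: 0.0184
```

Run:
```python
from h import *
go(slot(-.032,-.023,.19))
```

```text
t 26.8 tcp [ 0.6031 -0.174   0.1923] cab [-0.447   0.0114  0.1923] tool shift [ 0.1603 -0.2418  0.0014] yaw 37.75 tz [ 0.01  -0.002 -1.   ] F [ 0.4 -0.1 -3.9] w 0.0184
```

Emit:
play_rows:
  increments:
    - {"tx": 0.0267, "ty": -0.0403, "tz": 0, "ax": 0, "ay": 0, "az": 0, "claw": 255}
    - {"tx": 0.0267, "ty": -0.0403, "tz": 0, "ax": 0, "ay": 0, "az": 0, "claw": 255}
    - {"tx": 0.0267, "ty": -0.0403, "tz": 0, "ax": 0, "ay": 0, "az": 0, "claw": 255}
    - {"tx": 0.0267, "ty": -0.0403, "tz": 0, "ax": 0, "ay": 0, "az": 0, "claw": 255}
    - {"tx": 0.0267, "ty": -0.0403, "tz": 0, "ax": 0, "ay": 0, "az": 0, "claw": 255}
    - {"tx": 0.0267, "ty": -0.0403, "tz": 0, "ax": 0, "ay": 0, "az": 0, "claw": 255}
    - {"tx": 0, "ty": 0, "tz": 0, "ax": 0, "ay": 0, "az": -0.138, "claw": 255}
    - {"tx": 0, "ty": 0, "tz": 0, "ax": 0, "ay": 0, "az": -0.138, "claw": 255}

```text
time: 27.6
tcp_pos: [0.5772, 0.1187, 0.1844]
tool_rot: [0.89, 0.455, -0.001, -0.0]
force: [0.0, -0.2, -2.7]
width: 0.019
```

Emit:
play_rows:
  increments:
    - {"tx": 0, "ty": 0, "tz": 0, "ax": 0, "ay": 0, "az": -0.138, "claw": 255}
    - {"tx": 0, "ty": 0, "tz": 0, "ax": 0, "ay": 0, "az": -0.138, "claw": 255}
    - {"tx": 0, "ty": 0, "tz": 0, "ax": 0, "ay": 0, "az": -0.138, "claw": 255}
    - {"tx": 0, "ty": 0, "tz": 0, "ax": 0, "ay": 0, "az": -0.138, "claw": 255}
    - {"tx": 0, "ty": 0, "tz": 0, "ax": 0, "ay": 0, "az": -0.138, "claw": 255}
    - {"tx": 0, "ty": 0, "tz": 0, "ax": 0, "ay": 0, "az": -0.138, "claw": 255}
    - {"tx": 0, "ty": 0, "tz": 0, "ax": 0, "ay": 0, "az": 0, "claw": 255}

```text
time: 28.3
tcp_pos: [0.5777, 0.1154, 0.1843]
tool_rot: [0.635, 0.772, -0.001, -0.001]
force: [0.9, 1.1, -3.6]
width: 0.0188
```

Run:
```python
from h import *
go(slot(-.032,-.022,.051))
```

```text
t 28.3 tcp [0.5777 0.1154 0.1843] cab [-0.1581 -0.0189  0.1843] tool shift [-0.0009  0.0035  0.1333] yaw 101.12 tz [-0.002  0.    -1.   ] F [ 0.9  1.1 -3.6] w 0.0188
```

Emit:
play_rows:
  increments:
    - {"tx": -0.001, "ty": 0.002, "tz": 0.045, "ax": 0, "ay": 0, "az": 0, "claw": 255}
    - {"tx": 0, "ty": 0, "tz": 0.045, "ax": 0, "ay": 0, "az": 0, "claw": 255}
    - {"tx": 0, "ty": 0, "tz": 0.03, "ax": 0, "ay": 0, "az": 0, "claw": 255}
    - {"tx": 0, "ty": 0, "tz": 0.013, "ax": 0, "ay": 0, "az": 0, "claw": 255}
    - {"tx": 0, "ty": 0, "tz": 0, "ax": 0, "ay": 0, "az": 0, "claw": 255}

```text
time: 28.8
tcp_pos: [0.5795, 0.1152, 0.051]
tool_rot: [0.637, 0.771, -0.001, -0.001]
force: [0.3, -0.1, -3.3]
width: 0.0189
```

Emit:
play_rows:
  increments:
    - {"tx": 0, "ty": 0, "tz": 0, "ax": 0, "ay": 0, "az": 0, "claw": 172}
    - {"tx": 0, "ty": 0, "tz": 0, "ax": 0, "ay": 0, "az": 0, "claw": 172}
    - {"tx": 0, "ty": 0, "tz": 0, "ax": 0, "ay": 0, "az": 0, "claw": 172}
    - {"tx": 0, "ty": 0, "tz": -0.03, "ax": 0, "ay": 0, "az": 0, "claw": 172}
    - {"tx": 0, "ty": 0, "tz": -0.05, "ax": 0, "ay": 0, "az": 0, "claw": 172}
    - {"tx": 0, "ty": 0, "tz": -0.05, "ax": 0, "ay": 0, "az": 0, "claw": 100}
    - {"tx": 0, "ty": 0, "tz": -0.05, "ax": 0, "ay": 0, "az": 0, "claw": 80}
    - {"tx": 0, "ty": 0, "tz": -0.05, "ax": 0, "ay": 0, "az": 0, "claw": 80}

```text
time: 29.6
tcp_pos: [0.5803, 0.1152, 0.2863]
tool_rot: [0.636, 0.772, 0.001, 0.001]
force: [0.8, -0.3, -0.3]
width: 0.0499
```

Run:
```python
from h import *
go([.597,-.349,.285]); f,o=bolts(.06)
for x in o: print(*x,'tray',(cab([*x[2],0])-[TR,0,0]).round(3))
```

```text
t 29.6 tcp [0.5803 0.1152 0.2863] cab [-0.1588 -0.0214  0.2863] tool shift [-0.4589 -0.0722  0.0011] yaw 101.01 tz [ 0.002  0.    -1.   ] F [ 0.8 -0.3 -0.3] w 0.0499
0 [251. 153.] [0.5769 0.1208] [20. 75.] 102.5 tray [-0.026 -0.019  0.   ]
0 [290. 154.] [0.6269 0.1296] [20. 58.] 99.4 tray [-0.027 -0.07   0.   ]
```

Two bolts are in. Next is B, near (0.597, −0.349), axis 146°.

Emit:
play_rows:
  increments:
    - {"tx": -0.0459, "ty": -0.0072, "tz": 0, "ax": 0, "ay": 0, "az": 0, "claw": 80}
    - {"tx": -0.0459, "ty": -0.0072, "tz": 0, "ax": 0, "ay": 0, "az": 0, "claw": 80}
    - {"tx": -0.0459, "ty": -0.0072, "tz": 0, "ax": 0, "ay": 0, "az": 0, "claw": 80}
    - {"tx": -0.0459, "ty": -0.0072, "tz": 0, "ax": 0, "ay": 0, "az": 0, "claw": 80}
    - {"tx": -0.0459, "ty": -0.0072, "tz": 0, "ax": 0, "ay": 0, "az": 0, "claw": 80}
    - {"tx": -0.0459, "ty": -0.0072, "tz": 0, "ax": 0, "ay": 0, "az": 0, "claw": 80}
    - {"tx": -0.0459, "ty": -0.0072, "tz": 0, "ax": 0, "ay": 0, "az": 0, "claw": 80}
    - {"tx": -0.0459, "ty": -0.0072, "tz": 0, "ax": 0, "ay": 0, "az": 0, "claw": 80}

```text
time: 30.45
tcp_pos: [0.5941, -0.2582, 0.284]
tool_rot: [0.636, 0.772, 0.0, 0.001]
force: [1.2, -0.2, 0.7]
width: 0.0641
```

Emit:
play_rows:
  increments:
    - {"tx": -0.0459, "ty": -0.0072, "tz": 0, "ax": 0, "ay": 0, "az": 0, "claw": 80}
    - {"tx": -0.0459, "ty": -0.0072, "tz": 0, "ax": 0, "ay": 0, "az": -0.131, "claw": 80}
    - {"tx": 0, "ty": 0, "tz": 0, "ax": 0, "ay": 0, "az": -0.131, "claw": 80}
    - {"tx": 0, "ty": 0, "tz": 0, "ax": 0, "ay": 0, "az": -0.131, "claw": 80}
    - {"tx": 0, "ty": 0, "tz": 0, "ax": 0, "ay": 0, "az": -0.131, "claw": 80}
    - {"tx": 0, "ty": 0, "tz": 0, "ax": 0, "ay": 0, "az": -0.131, "claw": 80}
    - {"tx": 0, "ty": 0, "tz": 0, "ax": 0, "ay": 0, "az": -0.131, "claw": 80}
    - {"tx": 0, "ty": 0, "tz": 0, "ax": 0, "ay": 0, "az": 0, "claw": 80}

```text
time: 31.25
tcp_pos: [0.5975, -0.3493, 0.2835]
tool_rot: [0.291, 0.957, -0.0, 0.0]
force: [0.3, -0.0, 0.5]
width: 0.0635
```

Run:
```python
from h import *
go([.597,-.349,.006]); f,o=bolts(.02)
for x in o: print(*x)
cv2.imwrite('pics/w13.png',f['frame'][:,:,::-1])
g=cv2.cvtColor(f['frame'],cv2.COLOR_RGB2GRAY)
for r in range(105,212,8): print(r,g[r,210:295:4])
```

```text
t 31.2 tcp [ 0.5975 -0.3493  0.2835] cab [-0.6181  0.0504  0.2835] tool shift [ 0.0008 -0.      0.2775] yaw 146.13 tz [ 0.001 -0.    -1.   ] F [ 0.3 -0.   0.5] w 0.0635
0 [208.  54.] [ 0.453  -0.3213] [18. 58.] 142.8
0 [251. 145.] [ 0.5869 -0.3448] [16. 65.] 145.1
1 [281. 217.] [ 0.6952 -0.365 ] [16. 62.] 92.2
105 [192 192 188 189 199 190 192 192 203 193 191 187 194 193 195 197 196 190
 192 191 193 194]
113 [190 194 192 188 190 183 191 195 191 193 196 191 193 193 187 191 191 188
 194 193 188 187]
121 [186 194 194 189 193 197 192 189 194 192 186 188 196 186 196 193 196 192
 197 199 186 193]
129 [190 189 189 189 198 195 194 168 162 244 244 245 186 166 191 193 197 192
 199 192 191 187]
137 [190 183 193 189 196 194 191 179 163 243 242 244 165 167 190 186 190 183
 196 192 189 190]
145 [185 184 193 194 187 186 190 187 183 186 222 203 152 191 185 187 185 189
 187 184 194 193]
153 [186 185 190 189 188 191 187 186 191 187 221 202 159 189 184 183 190 188
 185 188 189 197]
161 [189 188 184 187 185 183 195 184 180 188 220 200 150 186 189 188 188 191
 194 186 187 185]
169 [112 111 188 186 189 181 186 153 125 188 220 197 142 188 190 182 191 187
 188 185 191 193]
177 [110 110 109 111 112 138 113 114 143 193 138 138 108 110 116 113 113 115
 111 117 182 187]
185 [111 111 106 111 111 110 114 111 108 111 112 111 106 111 112 117 112 113
 109 110 182 187]
193 [106 109 112 107 109 112 113 111 108 182 110 116 109 112 112 114 113 110
 113 110 182 184]
201 [107 106 105 106 109 108 108 109 113 121 109 111 114 110 110 111 113 109
 113 111 186 183]
209 [106 107 106 107 109 107 109 111 108 105 108 109 109 110 114 113 112 111
 112 109 182 143]
```

The bolt spans rows 126–185 at column 251, right under the tool. Descending.

Emit:
play_rows:
  increments:
    - {"tx": 0, "ty": 0.001, "tz": 0.05, "ax": 0, "ay": 0, "az": 0, "claw": 80}
    - {"tx": 0, "ty": 0, "tz": 0.05, "ax": 0, "ay": 0, "az": 0, "claw": 80}
    - {"tx": 0, "ty": 0, "tz": 0.05, "ax": 0, "ay": 0, "az": 0, "claw": 80}
    - {"tx": 0, "ty": 0, "tz": 0.05, "ax": 0, "ay": 0, "az": 0, "claw": 80}
    - {"tx": 0, "ty": 0, "tz": 0.045, "ax": 0, "ay": 0, "az": 0, "claw": 80}
    - {"tx": 0, "ty": 0, "tz": 0.032, "ax": 0, "ay": 0, "az": 0, "claw": 80}
    - {"tx": 0, "ty": 0, "tz": 0, "ax": 0, "ay": 0, "az": 0, "claw": 80}
    - {"tx": 0, "ty": 0, "tz": 0, "ax": 0, "ay": 0, "az": 0, "claw": 255}

```text
time: 32.1
tcp_pos: [0.5984, -0.348, 0.0056]
tool_rot: [0.293, 0.956, -0.0, -0.0]
force: [0.4, 0.1, 0.3]
width: 0.0596
```

Emit:
play_rows:
  increments:
    - {"tx": 0, "ty": 0, "tz": 0, "ax": 0, "ay": 0, "az": 0, "claw": 255}
    - {"tx": 0, "ty": 0, "tz": 0, "ax": 0, "ay": 0, "az": 0, "claw": 255}
    - {"tx": 0, "ty": 0, "tz": 0, "ax": 0, "ay": 0, "az": 0, "claw": 255}
    - {"tx": 0, "ty": 0, "tz": 0, "ax": 0, "ay": 0, "az": 0, "claw": 255}
    - {"tx": 0, "ty": 0, "tz": 0, "ax": 0, "ay": 0, "az": 0, "claw": 255}
    - {"tx": 0, "ty": 0, "tz": 0, "ax": 0, "ay": 0, "az": 0, "claw": 255}
    - {"tx": 0, "ty": 0, "tz": 0, "ax": 0, "ay": 0, "az": 0, "claw": 255}

```text
time: 32.8
tcp_pos: [0.598, -0.3487, 0.0061]
tool_rot: [0.292, 0.956, -0.0, -0.0]
force: [-1.8, -2.3, 2.8]
width: 0.0187
```

Emit:
play_rows:
  increments:
    - {"tx": 0, "ty": 0, "tz": -0.03, "ax": 0, "ay": 0, "az": 0, "claw": 255}
    - {"tx": 0, "ty": 0, "tz": -0.05, "ax": 0, "ay": 0, "az": 0, "claw": 255}
    - {"tx": 0, "ty": 0, "tz": -0.05, "ax": 0, "ay": 0, "az": 0, "claw": 255}
    - {"tx": 0, "ty": 0, "tz": -0.05, "ax": 0, "ay": 0, "az": 0, "claw": 255}
    - {"tx": 0, "ty": 0, "tz": 0, "ax": 0, "ay": 0, "az": 0.131, "claw": 255}
    - {"tx": 0, "ty": 0, "tz": 0, "ax": 0, "ay": 0, "az": 0.131, "claw": 255}
    - {"tx": 0, "ty": 0, "tz": 0, "ax": 0, "ay": 0, "az": 0.131, "claw": 255}
    - {"tx": 0, "ty": 0, "tz": 0, "ax": 0, "ay": 0, "az": 0.131, "claw": 255}

```text
time: 33.6
tcp_pos: [0.5978, -0.3478, 0.1853]
tool_rot: [0.532, 0.847, 0.0, -0.001]
force: [0.2, 0.2, -4.0]
width: 0.0191
```

Emit:
play_rows:
  increments:
    - {"tx": 0, "ty": 0, "tz": 0, "ax": 0, "ay": 0, "az": 0.131, "claw": 255}
    - {"tx": 0, "ty": 0, "tz": 0, "ax": 0, "ay": 0, "az": 0.131, "claw": 255}
    - {"tx": 0, "ty": 0, "tz": 0, "ax": 0, "ay": 0, "az": 0, "claw": 255}

```text
time: 33.9
tcp_pos: [0.5981, -0.3475, 0.1853]
tool_rot: [0.636, 0.771, -0.0, -0.0]
force: [0.6, 0.0, -2.7]
width: 0.0187
```

Run:
```python
from h import *
go(slot(-.032,.025,.19))
```

```text
t 33.9 tcp [ 0.5981 -0.3475  0.1853] cab [-0.6164  0.0494  0.1853] tool shift [ 0.4574  0.024  -0.0045] yaw 100.95 tz [-0.001  0.    -1.   ] F [ 0.6  0.  -2.7] w 0.0187
```

Emit:
play_rows:
  increments:
    - {"tx": 0.0457, "ty": 0.0024, "tz": 0, "ax": 0, "ay": 0, "az": 0, "claw": 255}
    - {"tx": 0.0457, "ty": 0.0024, "tz": 0, "ax": 0, "ay": 0, "az": 0, "claw": 255}
    - {"tx": 0.0457, "ty": 0.0024, "tz": 0, "ax": 0, "ay": 0, "az": 0, "claw": 255}
    - {"tx": 0.0457, "ty": 0.0024, "tz": 0, "ax": 0, "ay": 0, "az": 0, "claw": 255}
    - {"tx": 0.0457, "ty": 0.0024, "tz": 0, "ax": 0, "ay": 0, "az": 0, "claw": 255}
    - {"tx": 0.0457, "ty": 0.0024, "tz": 0, "ax": 0, "ay": 0, "az": 0, "claw": 255}
    - {"tx": 0.0457, "ty": 0.0024, "tz": 0, "ax": 0, "ay": 0, "az": 0, "claw": 255}
    - {"tx": 0.0457, "ty": 0.0024, "tz": 0, "ax": 0, "ay": 0, "az": 0, "claw": 255}

```text
time: 34.7
tcp_pos: [0.5465, 0.0162, 0.1857]
tool_rot: [0.634, 0.773, -0.0, -0.0]
force: [1.1, 0.2, -3.0]
width: 0.019
```

Emit:
play_rows:
  increments:
    - {"tx": 0.0457, "ty": 0.0024, "tz": 0, "ax": 0, "ay": 0, "az": 0, "claw": 255}
    - {"tx": 0.0457, "ty": 0.0024, "tz": 0, "ax": 0, "ay": 0, "az": 0, "claw": 255}
    - {"tx": 0, "ty": 0, "tz": 0, "ax": 0, "ay": 0, "az": 0, "claw": 255}
    - {"tx": 0, "ty": 0, "tz": 0, "ax": 0, "ay": 0, "az": 0, "claw": 255}

```text
time: 35.1
tcp_pos: [0.5339, 0.1065, 0.1857]
tool_rot: [0.633, 0.774, -0.0, -0.0]
force: [0.1, -0.7, -3.1]
width: 0.0184
```

Run:
```python
from h import *
go(slot(-.032,.025,.051))
```

```text
t 35.1 tcp [0.5339 0.1065 0.1857] cab [-0.1585  0.0258  0.1857] tool shift [-0.0006  0.0009  0.1347] yaw 101.42 tz [-0.  0. -1.] F [ 0.1 -0.7 -3.1] w 0.0184
```

Emit:
play_rows:
  increments:
    - {"tx": 0, "ty": 0.001, "tz": 0.045, "ax": 0, "ay": 0, "az": 0, "claw": 255}
    - {"tx": 0, "ty": 0, "tz": 0.045, "ax": 0, "ay": 0, "az": 0, "claw": 255}
    - {"tx": 0, "ty": 0, "tz": 0.03, "ax": 0, "ay": 0, "az": 0, "claw": 255}
    - {"tx": 0, "ty": 0, "tz": 0.014, "ax": 0, "ay": 0, "az": 0, "claw": 255}
    - {"tx": 0, "ty": 0, "tz": 0, "ax": 0, "ay": 0, "az": 0, "claw": 255}

```text
time: 35.6
tcp_pos: [0.5343, 0.1034, 0.0496]
tool_rot: [0.636, 0.772, -0.002, -0.001]
force: [-0.6, -1.0, -2.8]
width: 0.0188
```

Emit:
play_rows:
  increments:
    - {"tx": 0, "ty": 0, "tz": 0, "ax": 0, "ay": 0, "az": 0, "claw": 172}
    - {"tx": 0, "ty": 0, "tz": 0, "ax": 0, "ay": 0, "az": 0, "claw": 172}
    - {"tx": 0, "ty": 0, "tz": 0, "ax": 0, "ay": 0, "az": 0, "claw": 172}
    - {"tx": 0, "ty": 0, "tz": -0.03, "ax": 0, "ay": 0, "az": 0, "claw": 172}
    - {"tx": 0, "ty": 0, "tz": -0.05, "ax": 0, "ay": 0, "az": 0, "claw": 172}
    - {"tx": 0, "ty": 0, "tz": -0.05, "ax": 0, "ay": 0, "az": 0, "claw": 100}
    - {"tx": 0, "ty": 0, "tz": -0.05, "ax": 0, "ay": 0, "az": 0, "claw": 80}
    - {"tx": 0, "ty": 0, "tz": -0.05, "ax": 0, "ay": 0, "az": 0, "claw": 80}

```text
time: 36.4
tcp_pos: [0.535, 0.1051, 0.2851]
tool_rot: [0.636, 0.772, 0.001, 0.001]
force: [0.8, 0.3, -0.1]
width: 0.0496
```

Run:
```python
from h import *
go([.450,-.317,.285]); f,o=bolts(.06)
for x in o: print(*x,'tray',(cab([*x[2],0])-[TR,0,0]).round(3))
```

```text
t 36.4 tcp [0.535  0.1051 0.2851] cab [-0.1601  0.025   0.2851] tool shift [-3.980e-01 -1.643e-01 -1.000e-04] yaw 101.05 tz [ 0.002  0.    -1.   ] F [ 0.8  0.3 -0.1] w 0.0496
0 [288. 149.] [0.5786 0.1247] [20. 68.] 100.6 tray [-0.022 -0.022  0.   ]
0 [250. 153.] [0.5322 0.1103] [19. 74.] 100.8 tray [-0.027  0.027  0.   ]
0 [327. 155.] [0.6293 0.127 ] [20. 64.] 97.2 tray [-0.03  -0.072  0.   ]
1 [206.  60.] [0.4579 0.2101] [31. 68.] 152.8 tray [0.085 0.081 0.   ]
1 [188.  85.] [0.4482 0.1778] [19. 57.] 170.5 tray [0.055 0.096 0.   ]
1 [503. 146.] [0.8384 0.1868] [21. 65.] 104.5 tray [-0.011 -0.288  0.   ]
```

Three bolts are in. Next is D, near (0.450, −0.317), axis 144°.

Emit:
play_rows:
  increments:
    - {"tx": -0.0442, "ty": -0.0183, "tz": 0, "ax": 0, "ay": 0, "az": 0, "claw": 80}
    - {"tx": -0.0442, "ty": -0.0183, "tz": 0, "ax": 0, "ay": 0, "az": 0, "claw": 80}
    - {"tx": -0.0442, "ty": -0.0183, "tz": 0, "ax": 0, "ay": 0, "az": 0, "claw": 80}
    - {"tx": -0.0442, "ty": -0.0183, "tz": 0, "ax": 0, "ay": 0, "az": 0, "claw": 80}
    - {"tx": -0.0442, "ty": -0.0183, "tz": 0, "ax": 0, "ay": 0, "az": 0, "claw": 80}
    - {"tx": -0.0442, "ty": -0.0183, "tz": 0, "ax": 0, "ay": 0, "az": 0, "claw": 80}
    - {"tx": -0.0442, "ty": -0.0183, "tz": 0, "ax": 0, "ay": 0, "az": 0, "claw": 80}
    - {"tx": -0.0442, "ty": -0.0183, "tz": 0, "ax": 0, "ay": 0, "az": 0, "claw": 80}

```text
time: 37.25
tcp_pos: [0.4586, -0.2719, 0.283]
tool_rot: [0.636, 0.772, -0.0, 0.001]
force: [0.9, 0.4, -0.9]
width: 0.0639
```

Emit:
play_rows:
  increments:
    - {"tx": -0.0442, "ty": -0.0183, "tz": 0, "ax": 0, "ay": 0, "az": 0, "claw": 80}
    - {"tx": 0, "ty": 0, "tz": 0, "ax": 0, "ay": 0, "az": -0.125, "claw": 80}
    - {"tx": 0, "ty": 0, "tz": 0, "ax": 0, "ay": 0, "az": -0.125, "claw": 80}
    - {"tx": 0, "ty": 0, "tz": 0, "ax": 0, "ay": 0, "az": -0.125, "claw": 80}
    - {"tx": 0, "ty": 0, "tz": 0, "ax": 0, "ay": 0, "az": -0.125, "claw": 80}
    - {"tx": 0, "ty": 0, "tz": 0, "ax": 0, "ay": 0, "az": -0.125, "claw": 80}
    - {"tx": 0, "ty": 0, "tz": 0, "ax": 0, "ay": 0, "az": -0.125, "claw": 80}
    - {"tx": 0, "ty": 0, "tz": 0, "ax": 0, "ay": 0, "az": 0, "claw": 80}

```text
time: 38.05
tcp_pos: [0.4496, -0.3169, 0.2826]
tool_rot: [0.308, 0.951, -0.0, 0.001]
force: [-0.8, -0.6, -0.1]
width: 0.0639
```

Run:
```python
from h import *
go([.449,-.3165,.006]); f,o=bolts(.02)
for x in o: print(*x)
cv2.imwrite('pics/w14.png',f['frame'][:,:,::-1])
g=cv2.cvtColor(f['frame'],cv2.COLOR_RGB2GRAY)
for r in range(115,205,6): print(r,g[r,222:280:3])
```

```text
t 38.0 tcp [ 0.4496 -0.3169  0.2826] cab [-0.5581  0.1893  0.2826] tool shift [0.0011 0.     0.2766] yaw 144.09 tz [ 0.001 -0.001 -1.   ] F [-0.8 -0.6 -0.1] w 0.0639
0 [253. 145.] [ 0.4408 -0.3099] [16. 65.] 144.2
1 [ 20. 222.] [ 0.333  -0.6491] [69. 30.] 16.1
115 [185 189 191 190 190 187 189 197 185 191 191 197 188 190 186 187 194 191
 195 187]
121 [192 192 191 191 191 187 186 181 191 188 187 196 186 187 193 191 193 189
 187 193]
127 [186 183 188 191 192 185 188 148 146 201 217 205 198 133 167 197 191 191
 187 188]
133 [188 187 186 189 185 192 186 162 179 243 241 243 245 161 163 194 196 188
 187 189]
139 [190 184 185 187 188 194 183 144 163 237 230 232 238 150 149 194 193 192
 194 193]
145 [193 191 189 188 189 194 195 191 139 194 220 213 180 193 194 184 193 188
 195 196]
151 [194 190 190 190 189 182 195 186 128 193 218 212 177 191 189 186 186 184
 194 189]
157 [185 190 193 191 192 189 193 187 131 195 218 211 175 194 193 196 187 193
 188 194]
163 [183 188 192 187 193 186 192 189 131 194 218 209 172 189 195 191 201 192
 192 194]
169 [165 183 184 189 190 192 190 186 133 194 218 209 170 187 189 191 185 179
 189 192]
175 [112 112 191 186 190 186 164 159 180 235 228 137 137 106 110 115 117 194
 192 195]
181 [111 113 110 109 113 114 112 115 124 135 136 137 137 108 114 115 115 116
 117 115]
187 [107 111 111 114 111 112 108 114 111 111 111 113 112 111 112 113 114 115
 111 112]
193 [112 108 111 108 110 112 111 110 192 187 112 114 115 114 114 115 110 112
 115 113]
199 [110 112 110 110 109 108 107 110 112 186 114 110 110 109 113 112 112 109
 112 116]
```

The bolt is aligned (rows 126–184, column ~252). Descending and gripping.

Emit:
play_rows:
  increments:
    - {"tx": 0, "ty": 0.002, "tz": 0.05, "ax": 0, "ay": 0, "az": 0, "claw": 80}
    - {"tx": 0, "ty": 0, "tz": 0.05, "ax": 0, "ay": 0, "az": 0, "claw": 80}
    - {"tx": 0, "ty": 0, "tz": 0.05, "ax": 0, "ay": 0, "az": 0, "claw": 80}
    - {"tx": 0, "ty": 0, "tz": 0.05, "ax": 0, "ay": 0, "az": 0, "claw": 80}
    - {"tx": 0, "ty": 0, "tz": 0.045, "ax": 0, "ay": 0, "az": 0, "claw": 80}
    - {"tx": 0, "ty": 0, "tz": 0.031, "ax": 0, "ay": 0, "az": 0, "claw": 80}
    - {"tx": 0, "ty": 0, "tz": 0, "ax": 0, "ay": 0, "az": 0, "claw": 80}
    - {"tx": 0, "ty": 0, "tz": 0, "ax": 0, "ay": 0, "az": 0, "claw": 255}

```text
time: 38.9
tcp_pos: [0.4512, -0.3149, 0.0059]
tool_rot: [0.31, 0.951, -0.0, -0.0]
force: [0.5, -0.3, 0.4]
width: 0.0594
```

Emit:
play_rows:
  increments:
    - {"tx": 0, "ty": 0, "tz": 0, "ax": 0, "ay": 0, "az": 0, "claw": 255}
    - {"tx": 0, "ty": 0, "tz": 0, "ax": 0, "ay": 0, "az": 0, "claw": 255}
    - {"tx": 0, "ty": 0, "tz": 0, "ax": 0, "ay": 0, "az": 0, "claw": 255}
    - {"tx": 0, "ty": 0, "tz": 0, "ax": 0, "ay": 0, "az": 0, "claw": 255}
    - {"tx": 0, "ty": 0, "tz": 0, "ax": 0, "ay": 0, "az": 0, "claw": 255}
    - {"tx": 0, "ty": 0, "tz": 0, "ax": 0, "ay": 0, "az": 0, "claw": 255}
    - {"tx": 0, "ty": 0, "tz": 0, "ax": 0, "ay": 0, "az": 0, "claw": 255}

```text
time: 39.6
tcp_pos: [0.451, -0.3154, 0.0062]
tool_rot: [0.309, 0.951, -0.0, 0.0]
force: [-0.2, -0.4, 4.8]
width: 0.019
```

Emit:
play_rows:
  increments:
    - {"tx": 0, "ty": 0, "tz": -0.03, "ax": 0, "ay": 0, "az": 0, "claw": 255}
    - {"tx": 0, "ty": 0, "tz": -0.05, "ax": 0, "ay": 0, "az": 0, "claw": 255}
    - {"tx": 0, "ty": 0, "tz": -0.05, "ax": 0, "ay": 0, "az": 0, "claw": 255}
    - {"tx": 0, "ty": 0, "tz": -0.05, "ax": 0, "ay": 0, "az": 0, "claw": 255}
    - {"tx": 0, "ty": 0, "tz": 0, "ax": 0, "ay": 0, "az": 0.125, "claw": 255}
    - {"tx": 0, "ty": 0, "tz": 0, "ax": 0, "ay": 0, "az": 0.125, "claw": 255}
    - {"tx": 0, "ty": 0, "tz": 0, "ax": 0, "ay": 0, "az": 0.125, "claw": 255}
    - {"tx": 0, "ty": 0, "tz": 0, "ax": 0, "ay": 0, "az": 0.125, "claw": 255}

```text
time: 40.4
tcp_pos: [0.4503, -0.315, 0.1856]
tool_rot: [0.537, 0.844, -0.0, -0.0]
force: [0.5, 0.5, -3.5]
width: 0.0186
```

Emit:
play_rows:
  increments:
    - {"tx": 0, "ty": 0, "tz": 0, "ax": 0, "ay": 0, "az": 0.125, "claw": 255}
    - {"tx": 0, "ty": 0, "tz": 0, "ax": 0, "ay": 0, "az": 0.125, "claw": 255}
    - {"tx": 0, "ty": 0, "tz": 0, "ax": 0, "ay": 0, "az": 0, "claw": 255}

```text
time: 40.7
tcp_pos: [0.4506, -0.3148, 0.1855]
tool_rot: [0.636, 0.771, -0.0, -0.0]
force: [-0.1, -0.3, -3.3]
width: 0.0185
```

Run:
```python
from h import *
go(slot(-.032,.073,.19))
```

```text
t 40.7 tcp [ 0.4506 -0.3148  0.1855] cab [-0.5561  0.1879  0.1855] tool shift [ 0.3973  0.1145 -0.0044] yaw 100.94 tz [-0.001  0.    -1.   ] F [-0.1 -0.3 -3.3] w 0.0185
```

Emit:
play_rows:
  increments:
    - {"tx": 0.0441, "ty": 0.0128, "tz": 0, "ax": 0, "ay": 0, "az": 0, "claw": 255}
    - {"tx": 0.0441, "ty": 0.0128, "tz": 0, "ax": 0, "ay": 0, "az": 0, "claw": 255}
    - {"tx": 0.0441, "ty": 0.0128, "tz": 0, "ax": 0, "ay": 0, "az": 0, "claw": 255}
    - {"tx": 0.0441, "ty": 0.0128, "tz": 0, "ax": 0, "ay": 0, "az": 0, "claw": 255}
    - {"tx": 0.0441, "ty": 0.0128, "tz": 0, "ax": 0, "ay": 0, "az": 0, "claw": 255}
    - {"tx": 0.0441, "ty": 0.0128, "tz": 0, "ax": 0, "ay": 0, "az": 0, "claw": 255}
    - {"tx": 0.0441, "ty": 0.0128, "tz": 0, "ax": 0, "ay": 0, "az": 0, "claw": 255}
    - {"tx": 0.0441, "ty": 0.0128, "tz": 0, "ax": 0, "ay": 0, "az": 0, "claw": 255}

```text
time: 41.5
tcp_pos: [0.4837, 0.0524, 0.1857]
tool_rot: [0.634, 0.773, -0.0, -0.0]
force: [1.1, 0.5, -3.8]
width: 0.0187
```

Emit:
play_rows:
  increments:
    - {"tx": 0.0441, "ty": 0.0128, "tz": 0, "ax": 0, "ay": 0, "az": 0, "claw": 255}
    - {"tx": 0, "ty": 0, "tz": 0, "ax": 0, "ay": 0, "az": 0, "claw": 255}
    - {"tx": 0, "ty": 0, "tz": 0, "ax": 0, "ay": 0, "az": 0, "claw": 255}
    - {"tx": 0, "ty": 0, "tz": 0, "ax": 0, "ay": 0, "az": 0, "claw": 255}

```text
time: 41.9
tcp_pos: [0.4877, 0.0952, 0.1855]
tool_rot: [0.636, 0.772, -0.001, -0.0]
force: [-0.9, -1.3, -2.7]
width: 0.019
```

Run:
```python
from h import *
go(slot(-.032,.0715,.051))
```

```text
t 41.9 tcp [0.4877 0.0952 0.1855] cab [-0.1608  0.0733  0.1855] tool shift [0.0019 0.002  0.1345] yaw 101.07 tz [-0.001 -0.001 -1.   ] F [-0.9 -1.3 -2.7] w 0.019
```

Emit:
play_rows:
  increments:
    - {"tx": 0.001, "ty": 0.002, "tz": 0.045, "ax": 0, "ay": 0, "az": 0, "claw": 255}
    - {"tx": 0, "ty": 0, "tz": 0.045, "ax": 0, "ay": 0, "az": 0, "claw": 255}
    - {"tx": 0, "ty": 0, "tz": 0.03, "ax": 0, "ay": 0, "az": 0, "claw": 255}
    - {"tx": 0, "ty": 0, "tz": 0.014, "ax": 0, "ay": 0, "az": 0, "claw": 255}
    - {"tx": 0, "ty": 0, "tz": 0, "ax": 0, "ay": 0, "az": 0, "claw": 255}

```text
time: 42.4
tcp_pos: [0.4888, 0.0959, 0.05]
tool_rot: [0.636, 0.771, -0.002, -0.001]
force: [-0.6, 0.1, -2.4]
width: 0.0186
```

Emit:
play_rows:
  increments:
    - {"tx": 0, "ty": 0, "tz": 0, "ax": 0, "ay": 0, "az": 0, "claw": 178}
    - {"tx": 0, "ty": 0, "tz": 0, "ax": 0, "ay": 0, "az": 0, "claw": 178}
    - {"tx": 0, "ty": 0, "tz": 0, "ax": 0, "ay": 0, "az": 0, "claw": 178}
    - {"tx": 0, "ty": 0, "tz": -0.03, "ax": 0, "ay": 0, "az": 0, "claw": 178}
    - {"tx": 0, "ty": 0, "tz": -0.05, "ax": 0, "ay": 0, "az": 0, "claw": 178}
    - {"tx": 0, "ty": 0, "tz": -0.05, "ax": 0, "ay": 0, "az": 0, "claw": 178}
    - {"tx": 0, "ty": 0, "tz": -0.05, "ax": 0, "ay": 0, "az": 0, "claw": 255}
    - {"tx": 0, "ty": 0, "tz": -0.02, "ax": 0, "ay": 0, "az": 0, "claw": 255}

```text
time: 43.2
tcp_pos: [0.4912, 0.0984, 0.2573]
tool_rot: [0.636, 0.772, 0.003, 0.002]
force: [0.0, -0.3, -0.7]
width: 0.0165
```

Run:
```python
from h import *
go(W(-.057,.038,.183)); f,o=bolts(.06)
for x in o: print(*x,'tray',(cab([*x[2],0])-[TR,0,0]).round(3))
cv2.imwrite('pics/w15.png',f['frame'][:,:,::-1])
h=cv2.cvtColor(f['frame'],cv2.COLOR_RGB2HSV); m=(((h[:,:,0]<8)|(h[:,:,0]>172))&(h[:,:,1]>150)&(h[:,:,2]>60)).astype(np.uint8)
n,l,s,c=cv2.connectedComponentsWithStats(m)
for i in range(1,n):
    if s[i,4]>60: print(s[i],c[i].round(1))
print(proj(f,W(-.057,.008,.19)),proj(f,W(-.057,-.092,.19)))
t=grab('top'); s=grab('side')
c=np.zeros((560,712,3),np.uint8)
c[:280]=np.hstack([cv2.resize(t['frame'][150:290,100:270],(340,280)),cv2.resize(s['frame'][220:340,180:340],(372,280))])[:,:,::-1]; c[280:,:512]=f['frame'][:280,:,::-1]
cv2.imwrite('pics/c15.png',c)
```

```text
t 43.2 tcp [0.4912 0.0984 0.2573] cab [-0.1583  0.0692  0.2573] tool shift [0.1013 0.0307 0.0745] yaw 101.02 tz [ 0.007  0.001 -1.   ] F [ 0.  -0.3 -0.7] w 0.0165
0 [327. 152.] [0.5764 0.1247] [29. 68.] 102.9 tray [-0.022 -0.019  0.   ]
0 [247. 152.] [0.4829 0.1079] [24. 60.] 104.0 tray [-0.02   0.076  0.   ]
0 [287. 152.] [0.529  0.1162] [27. 59.] 103.8 tray [-0.021  0.029  0.   ]
0 [367. 169.] [0.6272 0.117 ] [31. 81.] 101.1 tray [-0.039 -0.068  0.   ]
1 [312.  74.] [0.539  0.2077] [35. 62.] 108.2 tray [0.067 0.001 0.   ]
1 [255. 221.] [0.5162 0.0274] [89. 31.] 15.2 tray [-0.106  0.058  0.   ]
[ 320   41   85   38 2164] [361.2  62.1]
[ 471  171   41   53 1748] [494.1 197.1]
[339.83707759  55.83577998] [482.3687252   56.03212463]
```

View pics/c15.png

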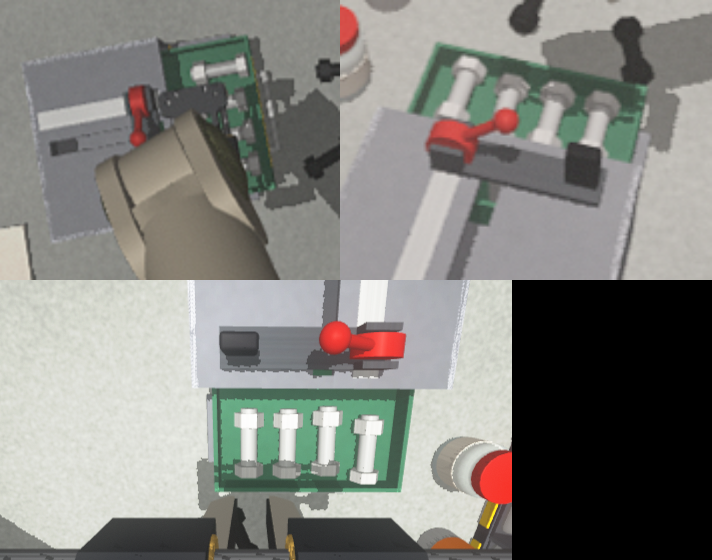

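All four bolts lie in the tray and the lever is locked. I'll turn the tool back to yaw 11° and go beside the ball.

Emit:
play_rows:
  increments:
    - {"tx": 0, "ty": 0, "tz": 0, "ax": 0, "ay": 0, "az": 0.1428, "claw": 255}
    - {"tx": 0, "ty": 0, "tz": 0, "ax": 0, "ay": 0, "az": 0.1428, "claw": 255}
    - {"tx": 0, "ty": 0, "tz": 0, "ax": 0, "ay": 0, "az": 0.1428, "claw": 255}
    - {"tx": 0, "ty": 0, "tz": 0, "ax": 0, "ay": 0, "az": 0.1428, "claw": 255}
    - {"tx": 0, "ty": 0, "tz": 0, "ax": 0, "ay": 0, "az": 0.1428, "claw": 255}
    - {"tx": 0, "ty": 0, "tz": 0, "ax": 0, "ay": 0, "az": 0.1428, "claw": 255}
    - {"tx": 0, "ty": 0, "tz": 0, "ax": 0, "ay": 0, "az": 0.1428, "claw": 255}
    - {"tx": 0, "ty": 0, "tz": 0, "ax": 0, "ay": 0, "az": 0.1428, "claw": 255}

```text
time: 44.15
tcp_pos: [0.4891, 0.0975, 0.2505]
tool_rot: [0.953, 0.303, -0.001, 0.0]
force: [0.3, 0.1, -0.1]
width: 0.0006
```

Emit:
play_rows:
  increments:
    - {"tx": 0, "ty": 0, "tz": 0, "ax": 0, "ay": 0, "az": 0.1428, "claw": 255}
    - {"tx": 0, "ty": 0, "tz": 0, "ax": 0, "ay": 0, "az": 0.1428, "claw": 255}
    - {"tx": 0, "ty": 0, "tz": 0, "ax": 0, "ay": 0, "az": 0.1428, "claw": 255}
    - {"tx": 0.015, "ty": -0.034, "tz": 0, "ax": 0, "ay": 0, "az": 0, "claw": 255}
    - {"tx": 0.016, "ty": -0.034, "tz": 0, "ax": 0, "ay": 0, "az": 0, "claw": 255}
    - {"tx": 0, "ty": -0.033, "tz": 0, "ax": 0, "ay": 0, "az": 0, "claw": 255}
    - {"tx": 0, "ty": 0, "tz": 0, "ax": 0, "ay": 0, "az": 0, "claw": 255}
    - {"tx": 0, "ty": 0, "tz": 0, "ax": 0, "ay": 0, "az": 0, "claw": 255}

```text
time: 44.95
tcp_pos: [0.5001, 0.203, 0.2505]
tool_rot: [0.995, 0.097, -0.001, 0.001]
force: [-1.0, -0.9, -0.0]
width: 0.0003
```

Run:
```python
from h import *
go(W(-.057,.038,.183))
```

```text
t 45.0 tcp [0.5001 0.203  0.2505] cab [-0.0573  0.0406  0.2505] tool shift [ 0.0027 -0.0004  0.0675] yaw 11.13 tz [-0.002 -0.001 -1.   ] F [-1.  -0.9 -0. ] w 0.0003
```

Emit:
play_rows:
  increments:
    - {"tx": 0.002, "ty": 0, "tz": 0.04, "ax": 0, "ay": 0, "az": 0, "claw": 255}
    - {"tx": 0, "ty": 0, "tz": 0.026, "ax": 0, "ay": 0, "az": 0, "claw": 255}
    - {"tx": 0.012, "ty": 0, "tz": 0, "ax": 0, "ay": 0, "az": 0, "claw": 255}
    - {"tx": 0.012, "ty": 0, "tz": -0.003, "ax": 0, "ay": 0, "az": 0, "claw": 255}
    - {"tx": 0.012, "ty": 0, "tz": -0.003, "ax": 0, "ay": 0, "az": 0, "claw": 255}
    - {"tx": 0.012, "ty": 0, "tz": -0.002, "ax": 0, "ay": 0, "az": 0, "claw": 255}
    - {"tx": 0.012, "ty": 0, "tz": 0, "ax": 0, "ay": 0, "az": 0, "claw": 255}
    - {"tx": 0.012, "ty": 0, "tz": 0, "ax": 0, "ay": 0, "az": 0, "claw": 255}

```text
time: 45.75
tcp_pos: [0.5754, 0.2168, 0.1944]
tool_rot: [0.995, 0.096, 0.001, -0.0]
force: [-0.6, 0.1, 0.7]
width: 0.0005
```

Emit:
play_rows:
  increments:
    - {"tx": 0.012, "ty": 0, "tz": 0, "ax": 0, "ay": 0, "az": 0, "claw": 255}
    - {"tx": 0.012, "ty": 0, "tz": 0.001, "ax": 0, "ay": 0, "az": 0, "claw": 255}
    - {"tx": 0.012, "ty": 0, "tz": 0.002, "ax": 0, "ay": 0, "az": 0, "claw": 255}
    - {"tx": 0.008, "ty": 0, "tz": 0.002, "ax": 0, "ay": 0, "az": 0, "claw": 255}
    - {"tx": 0, "ty": 0, "tz": 0, "ax": 0, "ay": 0, "az": 0, "claw": 255}
    - {"tx": 0, "ty": 0, "tz": 0, "ax": 0, "ay": 0, "az": 0, "claw": 255}

```text
time: 46.35
tcp_pos: [0.6104, 0.2244, 0.1875]
tool_rot: [0.995, 0.097, -0.007, 0.002]
force: [-21.7, -4.1, 11.1]
width: 0.0006
```

Emit:
play_rows:
  increments:
    - {"tx": -0.015, "ty": 0, "tz": 0, "ax": 0, "ay": 0, "az": 0, "claw": 100}
    - {"tx": 0, "ty": 0, "tz": -0.04, "ax": 0, "ay": 0, "az": 0, "claw": 50}
    - {"tx": -0.045, "ty": 0, "tz": 0, "ax": 0, "ay": 0, "az": 0, "claw": 0}
    - {"tx": -0.045, "ty": 0, "tz": 0, "ax": 0, "ay": 0, "az": 0, "claw": 0}
    - {"tx": -0.04, "ty": 0, "tz": 0, "ax": 0, "ay": 0, "az": 0, "claw": 0}
    - {"tx": 0, "ty": 0, "tz": 0, "ax": 0, "ay": 0, "az": 0, "claw": 0}
    - {"tx": 0, "ty": 0, "tz": 0, "ax": 0, "ay": 0, "az": 0, "claw": 0}

```text
time: 47.05
tcp_pos: [0.4754, 0.1982, 0.2295]
tool_rot: [0.995, 0.096, 0.001, -0.0]
force: [1.0, -0.4, -0.4]
width: 0.0521
```

```bash
cat >> h.py <<'E'
def red(n):
    f=grab(n); h=cv2.cvtColor(f['frame'],cv2.COLOR_RGB2HSV); m=(((h[:,:,0]<8)|(h[:,:,0]>172))&(h[:,:,1]>150)&(h[:,:,2]>60)).astype(np.uint8)
    k,l,s,c=cv2.connectedComponentsWithStats(m)
    for i in range(1,k):
        if s[i,4]>25: print(n,s[i],c[i].round(1))
    return f
E
python3 - <<'E'
from h import *
go(W(-.057,.071,.142))
f=red('side')
for a in (0,.8,1.1,1.6): print(a,proj(f,W(-.057,-.042+.07*np.sin(.8-a),.141+.07*np.cos(.8-a))).round(1))
E
```

```text
t 47.0 tcp [0.4754 0.1982 0.2295] cab [-0.0573  0.0657  0.2295] tool shift [-0.0055 -0.0003  0.0875] yaw 11.05 tz [ 0.002  0.001 -1.   ] F [ 1.  -0.4 -0.4] w 0.0521
side [346  94  17  32 112] [355.4 106.1]
side [162 222  26  22 398] [174.2 231.7]
side [198 256  43  29 288] [220.2 270.7]
0 [250.1 271. ]
0.8 [225. 259.]
1.1 [215.  257.8]
1.6 [201.6 260.2]
```

The lever is free. Gripping the fin and sliding the tray home.

Emit:
play_rows:
  increments:
    - {"tx": -0.005, "ty": 0, "tz": 0.04, "ax": 0, "ay": 0, "az": 0, "claw": 0}
    - {"tx": 0, "ty": 0, "tz": 0.047, "ax": 0, "ay": 0, "az": 0, "claw": 0}
    - {"tx": 0, "ty": 0, "tz": 0, "ax": 0, "ay": 0, "az": 0, "claw": 255}
    - {"tx": 0, "ty": 0, "tz": 0, "ax": 0, "ay": 0, "az": 0, "claw": 255}
    - {"tx": 0, "ty": 0, "tz": 0, "ax": 0, "ay": 0, "az": 0, "claw": 255}
    - {"tx": 0, "ty": 0, "tz": 0, "ax": 0, "ay": 0, "az": 0, "claw": 255}
    - {"tx": 0, "ty": 0, "tz": 0, "ax": 0, "ay": 0, "az": 0, "claw": 255}
    - {"tx": 0, "ty": 0, "tz": 0, "ax": 0, "ay": 0, "az": 0, "claw": 255}
  force: 40

```text
time: 47.9
tcp_pos: [0.4701, 0.1969, 0.1429]
tool_rot: [0.995, 0.096, 0.001, -0.0]
force: [0.5, -0.7, 0.6]
width: 0.0329
```

Emit:
play_rows:
  increments:
    - {"tx": 0, "ty": 0, "tz": 0, "ax": 0, "ay": 0, "az": 0, "claw": 255}
    - {"tx": 0, "ty": 0, "tz": 0, "ax": 0, "ay": 0, "az": 0, "claw": 255}
    - {"tx": 0, "ty": 0, "tz": 0, "ax": 0, "ay": 0, "az": 0, "claw": 255}
    - {"tx": 0, "ty": 0, "tz": 0, "ax": 0, "ay": 0, "az": 0, "claw": 255}
    - {"tx": 0, "ty": 0, "tz": 0, "ax": 0, "ay": 0, "az": 0, "claw": 255}
    - {"tx": 0, "ty": 0, "tz": 0, "ax": 0, "ay": 0, "az": 0, "claw": 255}

```text
time: 48.5
tcp_pos: [0.4695, 0.1978, 0.1421]
tool_rot: [0.995, 0.096, 0.0, -0.001]
force: [-2.7, 4.5, 3.3]
width: 0.0137
```

Emit:
play_rows:
  increments:
    - {"tx": 0, "ty": -0.006, "tz": 0, "ax": 0, "ay": 0, "az": 0, "claw": 255}
    - {"tx": 0, "ty": -0.012, "tz": 0, "ax": 0, "ay": 0, "az": 0, "claw": 255}
    - {"tx": 0, "ty": -0.017, "tz": 0, "ax": 0, "ay": 0, "az": 0, "claw": 255}
    - {"tx": 0, "ty": -0.018, "tz": 0, "ax": 0, "ay": 0, "az": 0, "claw": 255}
    - {"tx": 0, "ty": -0.018, "tz": 0, "ax": 0, "ay": 0, "az": 0, "claw": 255}
    - {"tx": 0, "ty": -0.018, "tz": 0, "ax": 0, "ay": 0, "az": 0, "claw": 255}
    - {"tx": 0, "ty": -0.016, "tz": 0, "ax": 0, "ay": 0, "az": 0, "claw": 255}
    - {"tx": 0, "ty": -0.012, "tz": 0, "ax": 0, "ay": 0, "az": 0, "claw": 255}

```text
time: 49.3
tcp_pos: [0.4478, 0.3126, 0.1421]
tool_rot: [0.995, 0.096, 0.001, -0.0]
force: [3.0, -1.2, 4.7]
width: 0.014
```

Emit:
play_rows:
  increments:
    - {"tx": 0, "ty": -0.008, "tz": 0, "ax": 0, "ay": 0, "az": 0, "claw": 255}
    - {"tx": 0, "ty": -0.005, "tz": 0, "ax": 0, "ay": 0, "az": 0, "claw": 255}
    - {"tx": 0, "ty": -0.003, "tz": 0, "ax": 0, "ay": 0, "az": 0, "claw": 255}
    - {"tx": 0, "ty": 0, "tz": 0, "ax": 0, "ay": 0, "az": 0, "claw": 255}

```text
time: 49.7
tcp_pos: [0.4453, 0.3256, 0.1421]
tool_rot: [0.995, 0.095, 0.0, 0.001]
force: [4.7, -6.4, 7.5]
width: 0.0135
```

Run:
```python
from h import *
go(W(.07,.071,.142))
```

```text
t 49.7 tcp [0.4453 0.3256 0.1421] cab [0.0735 0.071  0.1421] tool shift [-0.      0.0035  0.0001] yaw 10.92 tz [ 0.001 -0.002 -1.   ] F [ 4.7 -6.4  7.5] w 0.0135
```

Emit:
play_rows:
  increments:
    - {"tx": 0, "ty": -0.003, "tz": 0, "ax": 0, "ay": 0, "az": 0, "claw": 255}
    - {"tx": 0, "ty": 0, "tz": 0, "ax": 0, "ay": 0, "az": 0, "claw": 255}

```text
time: 49.9
tcp_pos: [0.4452, 0.3256, 0.142]
tool_rot: [0.996, 0.094, 0.0, 0.003]
force: [6.4, -13.4, 11.6]
width: 0.0135
```

Emit:
play_rows:
  increments:
    - {"tx": 0, "ty": 0.002, "tz": 0, "ax": 0, "ay": 0, "az": 0, "claw": 0}
    - {"tx": 0, "ty": 0, "tz": 0, "ax": 0, "ay": 0, "az": 0, "claw": 0}
    - {"tx": 0, "ty": 0, "tz": 0, "ax": 0, "ay": 0, "az": 0, "claw": 0}
    - {"tx": 0, "ty": 0, "tz": 0, "ax": 0, "ay": 0, "az": 0, "claw": 0}
    - {"tx": 0, "ty": 0, "tz": -0.05, "ax": 0, "ay": 0, "az": 0, "claw": 100}
    - {"tx": 0, "ty": 0, "tz": -0.05, "ax": 0, "ay": 0, "az": 0, "claw": 255}
    - {"tx": 0.049, "ty": 0, "tz": 0, "ax": 0, "ay": 0, "az": 0, "claw": 255}
    - {"tx": 0.049, "ty": 0, "tz": 0, "ax": 0, "ay": 0, "az": 0, "claw": 255}

```text
time: 50.7
tcp_pos: [0.5411, 0.3484, 0.2449]
tool_rot: [0.995, 0.097, 0.002, -0.001]
force: [1.2, 0.2, 0.0]
width: 0.0346
```

Emit:
play_rows:
  increments:
    - {"tx": 0.049, "ty": 0, "tz": 0, "ax": 0, "ay": 0, "az": 0, "claw": 255}
    - {"tx": 0.046, "ty": 0, "tz": 0, "ax": 0, "ay": 0, "az": 0, "claw": 255}
    - {"tx": 0, "ty": 0, "tz": 0, "ax": 0, "ay": 0, "az": 0, "claw": 255}
    - {"tx": 0, "ty": 0, "tz": 0, "ax": 0, "ay": 0, "az": 0, "claw": 255}
    - {"tx": 0, "ty": 0, "tz": 0, "ax": 0, "ay": 0, "az": 0, "claw": 255}
    - {"tx": 0, "ty": 0, "tz": 0, "ax": 0, "ay": 0, "az": 0, "claw": 255}

```text
time: 51.3
tcp_pos: [0.6322, 0.3656, 0.2422]
tool_rot: [0.995, 0.097, -0.0, -0.0]
force: [-0.0, 0.4, 0.1]
width: 0.0001
```

Run:
```python
from h import *
go(W(.07,-.122,.186))
f=red('side')
for a in (0,.8,1.6): print(a,proj(f,W(.07,-.042+.07*np.sin(.8-a),.141+.07*np.cos(.8-a))).round(1))
```

```text
t 51.3 tcp [0.6322 0.3656 0.2422] cab [ 0.0771 -0.1201  0.2422] tool shift [0.0019 0.0071 0.0562] yaw 11.1 tz [-0.  0. -1.] F [-0.   0.4  0.1] w 0.0001
side [316  81  47  45 750] [340.8 105. ]
side [171 236   6   8  29] [172.6 239. ]
side [173 311  48  35 450] [199.5 328.4]
0 [230.5 328.6]
0.8 [202.6 315.9]
1.6 [177.4 315.5]
```

Tray home against its stop. Pushing the lever back to locked.

Emit:
play_rows:
  increments:
    - {"tx": 0.002, "ty": 0.005, "tz": 0.03, "ax": 0, "ay": 0, "az": 0, "claw": 255}
    - {"tx": 0, "ty": 0, "tz": 0.025, "ax": 0, "ay": 0, "az": 0, "claw": 255}
    - {"tx": -0.014, "ty": 0, "tz": 0, "ax": 0, "ay": 0, "az": 0, "claw": 255}
    - {"tx": -0.014, "ty": 0, "tz": -0.003, "ax": 0, "ay": 0, "az": 0, "claw": 255}
    - {"tx": -0.014, "ty": 0, "tz": -0.004, "ax": 0, "ay": 0, "az": 0, "claw": 255}
    - {"tx": -0.014, "ty": 0, "tz": -0.002, "ax": 0, "ay": 0, "az": 0, "claw": 255}
    - {"tx": -0.014, "ty": 0, "tz": 0, "ax": 0, "ay": 0, "az": 0, "claw": 255}
    - {"tx": -0.012, "ty": 0, "tz": 0, "ax": 0, "ay": 0, "az": 0, "claw": 255}

```text
time: 52.15
tcp_pos: [0.5547, 0.345, 0.1966]
tool_rot: [0.995, 0.096, 0.0, -0.0]
force: [1.6, 0.5, -0.6]
width: -0.0001
```

Emit:
play_rows:
  increments:
    - {"tx": -0.012, "ty": 0, "tz": 0.002, "ax": 0, "ay": 0, "az": 0, "claw": 255}
    - {"tx": -0.01, "ty": 0, "tz": 0.003, "ax": 0, "ay": 0, "az": 0, "claw": 255}
    - {"tx": -0.01, "ty": 0, "tz": 0.002, "ax": 0, "ay": 0, "az": 0, "claw": 255}
    - {"tx": -0.006, "ty": 0, "tz": 0.001, "ax": 0, "ay": 0, "az": 0, "claw": 255}
    - {"tx": -0.002, "ty": 0, "tz": 0, "ax": 0, "ay": 0, "az": 0, "claw": 255}
    - {"tx": 0, "ty": 0, "tz": 0, "ax": 0, "ay": 0, "az": 0, "claw": 255}

```text
time: 52.75
tcp_pos: [0.5238, 0.3387, 0.1894]
tool_rot: [0.995, 0.095, 0.007, -0.002]
force: [21.8, 3.6, -6.0]
width: 0.0003
```

Run:
```python
from h import *
go(W(.07,-.01,.186))
f=red('side')
for a in (0,.2,.8,1.6): print(a,proj(f,W(.07,-.042+.07*np.sin(.8-a),.141+.07*np.cos(.8-a))).round(1))
```

```text
t 52.8 tcp [0.5238 0.3387 0.1894] cab [ 0.0714 -0.0086  0.1894] tool shift [0.0014 0.0014 0.0035] yaw 10.9 tz [ 0.013  0.006 -1.   ] F [21.8  3.6 -6. ] w 0.0003
side [332  90  31  36 369] [349.2 109.9]
side [162 222  22  22 306] [171.5 233.7]
side [227 324  10  12  91] [231.6 329.7]
0 [230.5 328.6]
0.2 [224.5 324.7]
0.8 [202.6 315.9]
1.6 [177.4 315.5]
```

Locked, with 22 N on the stop. Now I'll back off and go over the lowered bar.

Emit:
play_rows:
  increments:
    - {"tx": 0.012, "ty": 0, "tz": 0, "ax": 0, "ay": 0, "az": 0, "claw": 255}
    - {"tx": 0, "ty": 0, "tz": -0.05, "ax": 0, "ay": 0, "az": 0, "claw": 255}
    - {"tx": -0.004, "ty": 0.04, "tz": -0.02, "ax": 0, "ay": 0, "az": 0, "claw": 100}
    - {"tx": -0.005, "ty": 0.044, "tz": 0, "ax": 0, "ay": 0, "az": 0, "claw": 0}
    - {"tx": -0.005, "ty": 0.044, "tz": 0, "ax": 0, "ay": 0, "az": 0, "claw": 0}
    - {"tx": -0.005, "ty": 0.044, "tz": 0, "ax": 0, "ay": 0, "az": 0, "claw": 0}
    - {"tx": -0.002, "ty": 0.044, "tz": 0, "ax": 0, "ay": 0, "az": 0, "claw": 0}
    - {"tx": 0, "ty": 0.044, "tz": 0, "ax": 0, "ay": 0, "az": 0, "claw": 0}

```text
time: 53.6
tcp_pos: [0.5564, 0.0789, 0.2576]
tool_rot: [0.995, 0.096, -0.001, -0.0]
force: [1.2, 0.1, -0.1]
width: 0.0436
```

Emit:
play_rows:
  increments:
    - {"tx": 0, "ty": 0.041, "tz": 0, "ax": 0, "ay": 0, "az": 0, "claw": 0}
    - {"tx": 0, "ty": 0, "tz": 0.03, "ax": 0, "ay": 0, "az": 0, "claw": 0}
    - {"tx": 0, "ty": 0, "tz": 0.03, "ax": 0, "ay": 0, "az": 0, "claw": 0}
    - {"tx": 0, "ty": 0, "tz": 0, "ax": 0, "ay": 0, "az": 0, "claw": 0}

```text
time: 54.0
tcp_pos: [0.5625, 0.0397, 0.1945]
tool_rot: [0.995, 0.096, -0.004, 0.0]
force: [-0.7, -0.9, -0.4]
width: 0.0759
```

Run:
```python
from h import *
go(W(-.23,0,.014))
f=grab('wrist'); g=cv2.cvtColor(f['frame'],cv2.COLOR_RGB2GRAY)
for y in (.04,.0,-.04):
  print([ (round(x,3),int(g[int(round(v)),int(round(u))])) for x in np.arange(-.26,-.195,.004) for u,v in [proj(f,W(x,y,.028))]])
```

```text
t 54.0 tcp [0.5625 0.0397 0.1945] cab [-0.2295  0.0105  0.1945] tool shift [0.0118 0.0006 0.1804] yaw 11.0 tz [-0.007 -0.001 -1.   ] F [-0.7 -0.9 -0.4] w 0.0759
[(np.float64(-0.26), 218), (np.float64(-0.256), 219), (np.float64(-0.252), 216), (np.float64(-0.248), 223), (np.float64(-0.244), 224), (np.float64(-0.24), 220), (np.float64(-0.236), 219), (np.float64(-0.232), 132), (np.float64(-0.228), 205), (np.float64(-0.224), 240), (np.float64(-0.22), 194), (np.float64(-0.216), 222), (np.float64(-0.212), 222), (np.float64(-0.208), 219), (np.float64(-0.204), 219), (np.float64(-0.2), 223), (np.float64(-0.196), 155)]
[(np.float64(-0.26), 129), (np.float64(-0.256), 129), (np.float64(-0.252), 126), (np.float64(-0.248), 127), (np.float64(-0.244), 126), (np.float64(-0.24), 125), (np.float64(-0.236), 126), (np.float64(-0.232), 130), (np.float64(-0.228), 136), (np.float64(-0.224), 141), (np.float64(-0.22), 125), (np.float64(-0.216), 124), (np.float64(-0.212), 128), (np.float64(-0.208), 130), (np.float64(-0.204), 132), (np.float64(-0.2), 131), (np.float64(-0.196), 142)]
[(np.float64(-0.26), 131), (np.float64(-0.256), 130), (np.float64(-0.252), 211), (np.float64(-0.248), 214), (np.float64(-0.244), 126), (np.float64(-0.24), 128), (np.float64(-0.236), 127), (np.float64(-0.232), 124), (np.float64(-0.228), 209), (np.float64(-0.224), 244), (np.float64(-0.22), 133), (np.float64(-0.216), 130), (np.float64(-0.212), 129), (np.float64(-0.208), 129), (np.float64(-0.204), 130), (np.float64(-0.2), 129), (np.float64(-0.196), 164)]
```

The bar is at cabinet x ≈ −0.2255, so the hinge is near −0.1015. The plate edge is close, so I'll narrow the opening to 26 mm before going down.

Emit:
play_rows:
  increments:
    - {"tx": 0.01, "ty": -0.004, "tz": 0, "ax": 0, "ay": 0, "az": 0, "claw": 184}
    - {"tx": 0, "ty": 0, "tz": 0.05, "ax": 0, "ay": 0, "az": 0, "claw": 184}
    - {"tx": 0, "ty": 0, "tz": 0.05, "ax": 0, "ay": 0, "az": 0, "claw": 184}
    - {"tx": 0, "ty": 0, "tz": 0.02, "ax": 0, "ay": 0, "az": 0, "claw": 184}
    - {"tx": 0, "ty": 0, "tz": 0, "ax": 0, "ay": 0, "az": 0, "claw": 184}
    - {"tx": 0, "ty": 0, "tz": 0, "ax": 0, "ay": 0, "az": 0, "claw": 184}
    - {"tx": 0, "ty": 0, "tz": 0, "ax": 0, "ay": 0, "az": 0, "claw": 184}
    - {"tx": 0, "ty": 0, "tz": 0, "ax": 0, "ay": 0, "az": 0, "claw": 184}
  force: 20

```text
time: 54.85
tcp_pos: [0.5756, 0.0463, 0.0797]
tool_rot: [0.995, 0.096, 0.002, -0.0]
force: [0.5, -0.9, -0.1]
width: 0.0271
```

Run:
```python
from h import *
go(W(-.2255,0,.014))
```

```text
t 54.9 tcp [0.5756 0.0463 0.0797] cab [-0.2255 -0.0037  0.0797] tool shift [-0.0039 -0.      0.0657] yaw 11.02 tz [ 0.003  0.    -1.   ] F [ 0.5 -0.9 -0.1] w 0.0271
```

Emit:
play_rows:
  increments:
    - {"tx": 0, "ty": 0, "tz": 0.025, "ax": 0, "ay": 0, "az": 0, "claw": 184}
    - {"tx": 0, "ty": 0, "tz": 0.025, "ax": 0, "ay": 0, "az": 0, "claw": 184}
    - {"tx": 0, "ty": 0, "tz": 0.014, "ax": 0, "ay": 0, "az": 0, "claw": 184}
    - {"tx": 0, "ty": 0, "tz": 0, "ax": 0, "ay": 0, "az": 0, "claw": 255}
    - {"tx": 0, "ty": 0, "tz": 0, "ax": 0, "ay": 0, "az": 0, "claw": 255}
    - {"tx": 0, "ty": 0, "tz": 0, "ax": 0, "ay": 0, "az": 0, "claw": 255}
    - {"tx": 0, "ty": 0, "tz": 0, "ax": 0, "ay": 0, "az": 0, "claw": 255}
    - {"tx": 0, "ty": 0, "tz": 0, "ax": 0, "ay": 0, "az": 0, "claw": 255}

```text
time: 55.65
tcp_pos: [0.5745, 0.0476, 0.0148]
tool_rot: [0.995, 0.097, 0.0, -0.001]
force: [-1.1, 4.2, -3.5]
width: 0.0093
```

Run:
```python
from h import *
go(W(-.2255,0,.014))
```

```text
t 55.6 tcp [0.5745 0.0476 0.0148] cab [-0.224  -0.0028  0.0148] tool shift [-0.0028  0.0015  0.0008] yaw 11.1 tz [ 0.001  0.002 -1.   ] F [-1.1  4.2 -3.5] w 0.0093
```

Gripped (9.3 mm). Following the arc up.

Emit:
play_rows:
  increments:
    - {"tx": 0, "ty": -0.0006, "tz": -0.0121, "ax": 0, "ay": 0, "az": 0, "claw": 255}
    - {"tx": 0, "ty": -0.0018, "tz": -0.012, "ax": 0, "ay": 0, "az": 0, "claw": 255}
    - {"tx": 0, "ty": -0.003, "tz": -0.0118, "ax": 0, "ay": 0, "az": 0, "claw": 255}
    - {"tx": 0, "ty": -0.0041, "tz": -0.0114, "ax": 0, "ay": 0, "az": 0, "claw": 255}
    - {"tx": 0, "ty": -0.0052, "tz": -0.011, "ax": 0, "ay": 0, "az": 0, "claw": 255}
    - {"tx": 0, "ty": -0.0063, "tz": -0.0104, "ax": 0, "ay": 0, "az": 0, "claw": 255}
    - {"tx": 0, "ty": -0.0072, "tz": -0.0098, "ax": 0, "ay": 0, "az": 0, "claw": 255}
    - {"tx": 0, "ty": -0.0082, "tz": -0.009, "ax": 0, "ay": 0, "az": 0, "claw": 255}

```text
time: 56.45
tcp_pos: [0.5678, 0.0827, 0.1029]
tool_rot: [0.995, 0.096, 0.001, -0.0]
force: [2.5, 3.4, -8.2]
width: 0.0096
```

Run:
```python
from h import *
go(W(-.2255,0,.014))
```

```text
t 56.5 tcp [0.5678 0.0827 0.1029] cab [-0.1883 -0.003   0.1029] tool shift [-0.0032  0.0373  0.0889] yaw 11.04 tz [ 0.002  0.001 -1.   ] F [ 2.5  3.4 -8.2] w 0.0096
```

Low forces, so it tracks well. Continuing to shut.

Emit:
play_rows:
  increments:
    - {"tx": 0, "ty": -0.009, "tz": -0.0082, "ax": 0, "ay": 0, "az": 0, "claw": 255}
    - {"tx": 0, "ty": -0.0098, "tz": -0.0072, "ax": 0, "ay": 0, "az": 0, "claw": 255}
    - {"tx": 0, "ty": -0.0104, "tz": -0.0062, "ax": 0, "ay": 0, "az": 0, "claw": 255}
    - {"tx": 0, "ty": -0.011, "tz": -0.0052, "ax": 0, "ay": 0, "az": 0, "claw": 255}
    - {"tx": 0, "ty": -0.0115, "tz": -0.0041, "ax": 0, "ay": 0, "az": 0, "claw": 255}
    - {"tx": 0, "ty": -0.0118, "tz": -0.003, "ax": 0, "ay": 0, "az": 0, "claw": 255}
    - {"tx": 0, "ty": -0.012, "tz": -0.0018, "ax": 0, "ay": 0, "az": 0, "claw": 255}
    - {"tx": 0, "ty": 0, "tz": 0, "ax": 0, "ay": 0, "az": 0, "claw": 255}

```text
time: 57.25
tcp_pos: [0.5538, 0.1576, 0.1388]
tool_rot: [0.995, 0.097, 0.001, -0.0]
force: [0.2, 0.5, 10.0]
width: 0.0091
```

Run:
```python
from h import *
go(W(-.2255,0,.014))
```

```text
t 57.2 tcp [0.5538 0.1576 0.1388] cab [-0.1121 -0.0034  0.1388] tool shift [-0.004   0.1134  0.1248] yaw 11.09 tz [ 0.003  0.001 -1.   ] F [ 0.2  0.5 10. ] w 0.0091
```

Emit:
play_rows:
  increments:
    - {"tx": 0, "ty": -0.005, "tz": 0, "ax": 0, "ay": 0, "az": 0, "claw": 255}
    - {"tx": 0, "ty": -0.005, "tz": 0, "ax": 0, "ay": 0, "az": 0, "claw": 255}
    - {"tx": 0, "ty": 0, "tz": 0, "ax": 0, "ay": 0, "az": 0, "claw": 255}

```text
time: 57.55
tcp_pos: [0.5521, 0.1665, 0.139]
tool_rot: [0.995, 0.096, 0.001, -0.0]
force: [1.1, -0.8, 13.0]
width: 0.0094
```

Emit:
play_rows:
  increments:
    - {"tx": 0, "ty": -0.004, "tz": 0, "ax": 0, "ay": 0, "az": 0, "claw": 255}
    - {"tx": 0, "ty": 0, "tz": 0, "ax": 0, "ay": 0, "az": 0, "claw": 255}

```text
time: 57.75
tcp_pos: [0.5515, 0.1696, 0.139]
tool_rot: [0.995, 0.096, 0.001, 0.0]
force: [0.4, -2.0, 11.8]
width: 0.0092
```

Run:
```python
from h import *
go(W(-.2255,0,.014))
```

```text
t 57.8 tcp [0.5515 0.1696 0.139 ] cab [-0.0999 -0.0035  0.139 ] tool shift [-0.0039  0.1255  0.125 ] yaw 10.99 tz [ 0.003  0.    -1.   ] F [ 0.4 -2.  11.8] w 0.0092
```

Emit:
play_rows:
  increments:
    - {"tx": 0, "ty": -0.004, "tz": 0, "ax": 0, "ay": 0, "az": 0, "claw": 255}
    - {"tx": 0, "ty": -0.002, "tz": 0, "ax": 0, "ay": 0, "az": 0, "claw": 255}
    - {"tx": 0, "ty": 0, "tz": 0, "ax": 0, "ay": 0, "az": 0, "claw": 255}

```text
time: 58.05
tcp_pos: [0.5514, 0.1699, 0.1389]
tool_rot: [0.996, 0.094, 0.001, 0.003]
force: [5.7, -18.3, 14.5]
width: 0.0091
```

Run:
```python
from h import *
go(W(-.2255,0,.014))
```

```text
t 58.0 tcp [0.5514 0.1699 0.1389] cab [-0.0996 -0.0034  0.1389] tool shift [-0.0031  0.1251  0.1256] yaw 10.75 tz [ 0.003 -0.006 -1.   ] F [  5.7 -18.3  14.5] w 0.0091
```

The front is against its stop (18 N), so it is shut. Releasing and rising clear.

Emit:
play_rows:
  increments:
    - {"tx": 0, "ty": 0.003, "tz": 0, "ax": 0, "ay": 0, "az": 0, "claw": 0}
    - {"tx": 0, "ty": 0.002, "tz": 0, "ax": 0, "ay": 0, "az": 0, "claw": 0}
    - {"tx": 0, "ty": 0, "tz": 0, "ax": 0, "ay": 0, "az": 0, "claw": 0}
    - {"tx": 0, "ty": 0, "tz": 0, "ax": 0, "ay": 0, "az": 0, "claw": 0}
    - {"tx": 0, "ty": 0, "tz": -0.02, "ax": 0, "ay": 0, "az": 0, "claw": 0}
    - {"tx": 0, "ty": 0, "tz": -0.05, "ax": 0, "ay": 0, "az": 0, "claw": 0}
    - {"tx": 0, "ty": 0, "tz": -0.05, "ax": 0, "ay": 0, "az": 0, "claw": 0}
    - {"tx": 0, "ty": 0, "tz": -0.05, "ax": 0, "ay": 0, "az": 0, "claw": 0}

```text
time: 58.85
tcp_pos: [0.5494, 0.171, 0.3087]
tool_rot: [0.995, 0.097, -0.001, -0.0]
force: [1.7, -0.1, 0.4]
width: 0.0684
```

Emit:
play_rows:
  increments:
    - {"tx": 0, "ty": 0.045, "tz": 0, "ax": 0, "ay": 0, "az": 0, "claw": 0}
    - {"tx": 0, "ty": 0.045, "tz": 0, "ax": 0, "ay": 0, "az": 0, "claw": 0}
    - {"tx": 0, "ty": 0.045, "tz": 0, "ax": 0, "ay": 0, "az": 0, "claw": 0}
    - {"tx": 0, "ty": 0.045, "tz": 0, "ax": 0, "ay": 0, "az": 0, "claw": 0}
    - {"tx": 0, "ty": 0.045, "tz": 0, "ax": 0, "ay": 0, "az": 0, "claw": 0}
    - {"tx": 0, "ty": 0.045, "tz": 0, "ax": 0, "ay": 0, "az": 0, "claw": 0}
    - {"tx": 0, "ty": 0, "tz": 0, "ax": 0, "ay": 0, "az": 0, "claw": 0}

```text
time: 59.55
tcp_pos: [0.6017, -0.1013, 0.3067]
tool_rot: [0.996, 0.092, -0.0, 0.001]
force: [0.3, 0.4, -1.2]
width: 0.0927
```

Run:
```python
from h import *
go(W(-.1,0,.3))
f=red('side')
for a in (0,.2): print('lever',a,proj(f,W(.07,-.042+.07*np.sin(.8-a),.141+.07*np.cos(.8-a))).round(1))
# bar: brightness along the roof-front normal, at the shut bar height, in side and top views
t=grab('top')
for n,im in (('side',f),('top',t)):
    g=cv2.cvtColor(im['frame'],cv2.COLOR_RGB2GRAY)
    for y in (-.03,.03): print(n,y,[(int(round(x*1e3)),int(g[int(round(v)),int(round(u))])) for x in np.arange(-.125,-.08,.003) for u,v in [proj(im,W(x,y,.155))]])
a=f['frame'].astype(int); b=cv2.imread('pics/side0.png')[:,:,::-1].astype(int); d=np.abs(a-b).max(2)>60
ys,xs=np.where(d[232:290,170:330]); print('diff to start near the front',len(xs))
```

```text
t 59.5 tcp [ 0.6017 -0.1013  0.3067] cab [-0.3754 -0.0011  0.3067] tool shift [-0.0032 -0.2754  0.006 ] yaw 10.57 tz [-0.001 -0.003 -1.   ] F [ 0.3  0.4 -1.2] w 0.0927
side [316  81  47  45 922] [338.9 106.9]
side [162 222  26  22 406] [174.3 231.8]
side [195 324  42  20 339] [216.  331.9]
lever 0 [230.5 328.6]
lever 0.2 [224.5 324.7]
side -0.03 [(-125, 174), (-122, 172), (-119, 172), (-116, 171), (-113, 171), (-110, 174), (-107, 170), (-104, 165), (-101, 196), (-98, 202), (-95, 168), (-92, 131), (-89, 167), (-86, 173), (-83, 171)]
side 0.03 [(-125, 173), (-122, 175), (-119, 176), (-116, 176), (-113, 173), (-110, 174), (-107, 171), (-104, 172), (-101, 197), (-98, 208), (-95, 175), (-92, 138), (-89, 178), (-86, 171), (-83, 170)]
top -0.03 [(-125, 85), (-122, 80), (-119, 56), (-116, 84), (-113, 70), (-110, 56), (-107, 82), (-104, 118), (-101, 150), (-98, 165), (-95, 137), (-92, 119), (-89, 127), (-86, 177), (-83, 192)]
top 0.03 [(-125, 88), (-122, 83), (-119, 56), (-116, 72), (-113, 70), (-110, 53), (-107, 86), (-104, 126), (-101, 154), (-98, 184), (-95, 118), (-92, 118), (-89, 119), (-86, 120), (-83, 119)]
diff to start near the front 87
```

Both views put the bar at x ≈ −0.099, which is shut. The lever ball is at its locked position and the robot is clear. Handing in.

```bash
python3 -c "
from workcell import robot
print(robot.job_done())"
```

```text
the job is handed in; nothing more can be done
None
```

I did every step of the task in the required order and handed the job in at about 60 s. All four bolts are in the tray, which is home and locked, and the front is shut. The system gives no verdict, so this rests on my own checks.

**Checks that passed**
- **Tray out:** it stopped against its end after about 127 mm, and the lever then read locked.
- **Bolts:** before sliding the tray in, I saw all four lying side by side in it, well inside the walls.
- **Tray home:** it moved about 130 mm back and did not move further under 13 N.
- **Lever:** it pressed back with about 22 N at the locked stop, and the final side view shows the ball at its locked position.
- **Front:** it stopped against about 18 N. The side and top views both put its bar at x ≈ −0.099 m (cabinet frame), within about 3 mm of the hinge line at −0.1015 m.
- **Robot:** it was clear of everything at the end.

**Problems and gaps**
- **First pull on the bar:** force rose to about 40 N and the grip spread to 29 mm near the bottom of the swing, because the bar was off the arc I assumed. The bar measured 25 mm above the bench afterwards, so the front did go flat. On the way back up, forces stayed below about 24 N.
- **Bar position at the start:** I measured it about 11 mm further out than when shut. The front may have been slightly ajar, or that reading was off.
- **Bolts after the slide:** I did not look at them again once the tray was home.
- **Other objects:** I did not measure the bystanders at the end. The jar's position matched the start, and I noticed no unexpected contact with the others.

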